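# Load the module rack and drive its clamp screw

## Robot

A 7-joint arm with a two-finger parallel gripper is mounted at the origin on the work surface. World frame = base frame: x ahead of the robot, y to its left, z up, the work surface at z = 0. Lengths are in m, angles in rad, forces in N, time in s.
With the tool pointing down it reaches from about 0.425 to 1.025 m from the base axis. Payload 9.4 kg.
Tool frame: the origin (TCP) lies midway between the tips of the shut fingers; the grasp point (between the pads) lies 19 mm behind it (grip_depth is the distance from the TCP to the grasp point, in m); z points along the fingers, y is the line along which they close (so a half turn about z gives the same grasp; the last joint's range is limited). The gripper opens to 93 mm and grips with 3 to 60 N. Pads are 15 mm wide; open, the fingers measure 128 mm over their backs; the gripper's body (75 mm by 188 mm) begins 65 mm behind the grasp point.
Start: joints at [-1.271, 0.599, -0.003, 1.599, 0.002, 0.943, -0.08], TCP at [0.267, 0.674, 0.219] pointing down, gripper open.
Joint ranges: [-2.57, 2.57], [-0.35, 1.97], [-1.29, 1.29], [0.11, 2.56], [-1.05, 4.19], [0.11, 1.86], [-2.63, 2.63]. Speed limits (rad/s): [2.22, 2.22, 3.01, 3.01, 3.14, 3.14, 3.14].

## Interface

Orientations are given as a unit quaternion [w, x, y, z].
In Python, from bench import get_obs, grab_frame, finish_job, grip_depth gives the robot as it stands.
- The arm moves only by the tool jog_arm, never from a script. Its argument "rows" is a list of rows, each a list of 4 numbers: the shift along the tool's x, y, z in mm, then the turn about the tool's z in rad. A call has exactly 8 rows; each row is the pose to reach, as a shift and turn from the pose commanded when the call began, along the tool's axes at that moment; what a row does not reach only later rows make up. A row lasts 1/8 s, in which the tool goes at most 62.5 mm and 10.7 degrees, less where a joint would pass 70% of its speed; a pose out of reach is approached as far as the arm can. A call with a gripper value outside its range is refused whole. "hand" is the opening, from 0 (shut) to 1 (fully open), set as the call begins (left out, the last holds). The fingers move at their own pace and stop on an object; "newtons" is the grip in N (left out, the last holds). Time passes only in rows, so rows that repeat a pose let the fingers close, or fill a call up. It gives the time, the measured TCP pose, the force, the opening and the grip force at its end, in the units of the state.
- get_obs(): the state, without advancing time (a new reading comes with each control period).
- grab_frame(name): name is "scene" or "top"; returns a dict with "frame" (400x640x3 uint8, blue, green, red), "range_z" (400x640 float32, m along the optical axis (not along the pixel's ray), 0 where there is no reading), "K" (3x3 intrinsics, pixels), "R" (3x3) and "t" (3): a world point X has camera coordinates R X + t. Camera axes: x right, y down, z forward; pixel columns grow to the right and rows downward; lengths in m; the calibration is good to about 2 mm. A picture is of the moment at which its call begins.
- finish_job(): hands the job in; it is judged then, once.
The state is a dict: "t": time; "q": joint angles; "joint_vel": joint speeds; "joint_torque": joint torques, N m; "eef_pos": TCP position; "orientation": TCP orientation; "ft_force": force on the tool from outside, world axes, zero at the start; "moment": the same for the moment, N m; "opening": finger opening in m; "grasp_force": force on a finger pad.
Only numpy, scipy, OpenCV 4.12 (cv2) and the standard library are available. Lean on these libraries where they do the work, as an engineer would, in place of code of your own. Each camera call takes 0.05 s, during which the arm holds its last target. There are 200 camera calls.

## Task

Slide every plug-in module lying on the bench fully home into the rack, thin modules only in the low slots and thick ones only in the high slots, flush with the rack's front, one to a slot. When all of them are in, pull the clamp screw on top of the rack up against its spring until it can enter its thread, and turn it clockwise as far as it will go so that it stays up. Do not knock over the flux bottle.

Things in the scene. Friction and masses are not known exactly. Their poses are not given: they have to be found in the camera images.
- thin_a: thin plug-in module (may be absent): a flat grey plate with a green circuit face, 100 mm long (its x), 46 mm wide (its y), 8 mm thick (its z), about 80 g; starts lying flat on the bench; origin at its centre; both ends and both faces are alike
- thin_b: thin plug-in module (may be absent): a flat grey plate with a green circuit face, 100 mm long (its x), 46 mm wide (its y), 8 mm thick (its z), about 80 g; starts lying flat on the bench; origin at its centre; both ends and both faces are alike
- thin_c: thin plug-in module (may be absent): a flat grey plate with a green circuit face, 100 mm long (its x), 46 mm wide (its y), 8 mm thick (its z), about 80 g; starts lying flat on the bench; origin at its centre; both ends and both faces are alike
- thick_a: thick plug-in module (may be absent): a flat grey plate with a green circuit face, 100 mm long (its x), 46 mm wide (its y), 16 mm thick (its z), about 150 g; starts lying flat on the bench; origin at its centre; both ends and both faces are alike
- thick_b: thick plug-in module (may be absent): a flat grey plate with a green circuit face, 100 mm long (its x), 46 mm wide (its y), 16 mm thick (its z), about 150 g; starts lying flat on the bench; origin at its centre; both ends and both faces are alike
- thick_c: thick plug-in module (may be absent): a flat grey plate with a green circuit face, 100 mm long (its x), 46 mm wide (its y), 16 mm thick (its z), about 150 g; starts lying flat on the bench; origin at its centre; both ends and both faces are alike
- slot_thick0 (a point): bottom slot of the rack's left column (seen from the robot): clear height 19 mm, clear width 51 mm, 100 mm deep, for a thick module. The point is the centre of the slot's space, 34.5 mm above the bench, 50 mm in from the open front; a module that is fully home is flush with the front and has its centre here
- slot_thin0 (a point): middle slot of the rack's left column (seen from the robot): clear height 11 mm, clear width 51 mm, 100 mm deep, for a thin module. The point is the centre of the slot's space, 53.5 mm above the bench, 50 mm in from the open front; a module that is fully home is flush with the front and has its centre here
- slot_thick1 (a point): top slot of the rack's left column (seen from the robot): clear height 19 mm, clear width 51 mm, 100 mm deep, for a thick module. The point is the centre of the slot's space, 72.5 mm above the bench, 50 mm in from the open front; a module that is fully home is flush with the front and has its centre here
- slot_thin1 (a point): bottom slot of the rack's right column (seen from the robot): clear height 11 mm, clear width 51 mm, 100 mm deep, for a thin module. The point is the centre of the slot's space, 30.5 mm above the bench, 50 mm in from the open front; a module that is fully home is flush with the front and has its centre here
- slot_thick2 (a point): middle slot of the rack's right column (seen from the robot): clear height 19 mm, clear width 51 mm, 100 mm deep, for a thick module. The point is the centre of the slot's space, 49.5 mm above the bench, 50 mm in from the open front; a module that is fully home is flush with the front and has its centre here
- slot_thin2 (a point): top slot of the rack's right column (seen from the robot): clear height 11 mm, clear width 51 mm, 100 mm deep, for a thin module. The point is the centre of the slot's space, 68.5 mm above the bench, 50 mm in from the open front; a module that is fully home is flush with the front and has its centre here
- rack: fixed module rack, 106 mm deep (its x; open front, at x = -53 mm, faces -x, the robot), 120 mm wide (its y), 86 mm high, on a 140 x 150 x 4 mm flange; origin: centre of its underside. Two columns (centres y = +28.5, -28.5 mm) of three level slots, 11 or 19 mm high, 4 mm apart, stopped at the back by upright strips with 39 mm windows between. The clamp screw is on its top
- knob_grip (a point): middle of the round knurled steel head of the captive clamp screw on top of the rack (on the screw's axis, at rack x = +19.5 mm, y = 0): 30 mm across, 25 mm high, reaching 12.5 mm above and below this point; below it is its dark housing, 67 x 72 x 16 mm on the rack's top, whose top is 16.5 mm under this point when the screw is down. It moves and turns with the screw; its x follows the black line on top
- screw_pull (a joint): how far the clamp screw is pulled up out of its housing, 0 (down) to 0.016 m; a spring draws it down with 5 N at 0, 9 N at 0.016. Left lower, it cannot be turned past about 0.35 rad; lifted to 0.011 or more it can be turned into the thread, which from about 0.6 rad on keeps it up by itself at about 0.0085, so that it can be let go, gripped again and driven further
- screw_turn (a joint): turn of the clamp screw, clockwise from above, 0 to 2.8 rad (the stop, fully driven); the line on its head points along the rack's +x at 0; it starts at 0 to 0.2 and stays where it is left
- flux_bottle: white flux bottle, 44 mm wide, 110 mm high, a bystander; origin: centre of its underside
Not all that is in view belongs to the job. Leave any purple look-alike of the thin_b alone. Leave any yellow look-alike of the thick_a alone.

How it is judged:
By the outcome, as a careful person would: the job done as asked, in the order asked, and still so for the second after the job is handed in, with the robot touching nothing.
Of thin_a, thick_a, thin_b, thick_b, thin_c, thick_c only 3 to 5 are there at a start; the rules pass over those that are not, and their reading is None.
At some moment in a run one of thin_a, thick_a, thin_b, thick_b, thin_c, thick_c may be knocked a few centimetres aside while the robot is not near it.
Once in a run the grip may slacken for a moment while it holds something.
It also fails if it takes over 210 s, if anything falls off the work surface, if the arm or the gripper's body presses on something with over 40 N, if the wrist force passes 120 N, or if a joint passes its speed limit or range.

## Working session

There is one attempt and no reset: what is moved stays moved. The work goes in short steps, Python scripts to look and compute and a tool call to move; the robot and the scene stay as the last step left them, time stands still between calls to the robot, and variables do not carry over. Pictures are saved under pics/ and viewed, at most 14 in all, crops included, and the job is handed in when it is done.

Besides the shell and the picture viewer there is one more tool, called as name([rows], argument=value, ...), one row to a line, values as JSON. jog_arm: Moves the arm, as the interface text tells. Its arguments: {"type":"object","properties":{"rows":{"type":"array","items":{"type":"array","items":{"type":"number"}}},"hand":{"type":"number"},"newtons":{"type":"number"}},"required":["rows"]}

```bash
ls; mkdir -p pics
python3 - <<'E'
from bench import *
import cv2,numpy as np
print(get_obs(),grip_depth)
for n in("scene","top"):
    f=grab_frame(n);cv2.imwrite(f"pics/{n}0.png",f["frame"]);np.savez(f"pics/{n}0.npz",**f);print(n,f["K"],f["R"],f["t"])
E
```

```text
pics
{'t': 0.0, 'q': array([-1.27073021,  0.60010922, -0.00252934,  1.60011838,  0.0018167 ,
        0.94286801, -0.07982223]), 'joint_vel': array([ 1.89616489e-04,  7.19661459e-04,  1.62958348e-03,  5.64011774e-05,
        5.19896069e-04, -2.74650670e-04,  3.22992685e-04]), 'joint_torque': array([ 1.11617592e-04, -7.65067363e+01,  1.49786342e+00, -2.52350807e+01,
       -5.22813736e-02,  1.69844180e-02,  1.71602701e-04]), 'eef_pos': array([0.26659314, 0.67369763, 0.21777576]), 'orientation': array([-6.13251799e-05,  1.87253756e-01,  9.82311288e-01, -7.48121467e-04]), 'ft_force': array([-0.03691962,  0.11935697, -0.26958354]), 'moment': array([ 0.0397354 , -0.02234313, -0.0049369 ]), 'grasp_force': 0.0, 'opening': 0.09286926358977823} 0.0188
scene [[441.3437973    0.         325.04890559]
 [  0.         441.3437973  200.28410275]
 [  0.           0.           1.        ]] [[-0.78782646  0.61544479  0.02360465]
 [ 0.36160955  0.49323829 -0.79117288]
 [-0.49856594 -0.61477127 -0.61113689]] [ 0.2903917  -0.0978593   1.46971132]
top [[516.58083233   0.         321.91558496]
 [  0.         516.58083233 202.83415248]
 [  0.           0.           1.        ]] [[ 2.49632902e-02 -9.99687037e-01  1.63141051e-03]
 [-9.97502347e-01 -2.50165324e-02 -6.60548287e-02]
 [ 6.60749682e-02  2.16100475e-05 -9.97814661e-01]] [0.04976971 0.44842669 1.65050168]
```

View pics/top0.png

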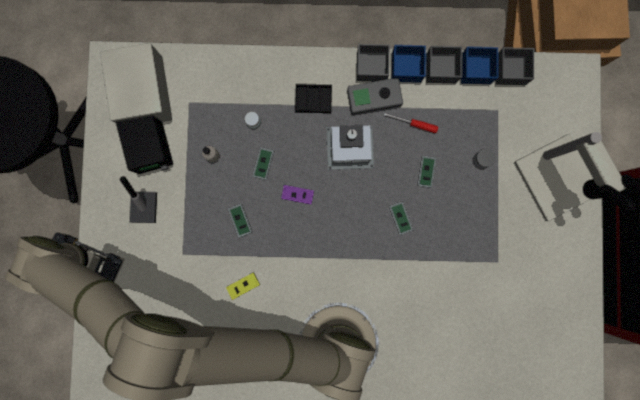

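View pics/scene0.png

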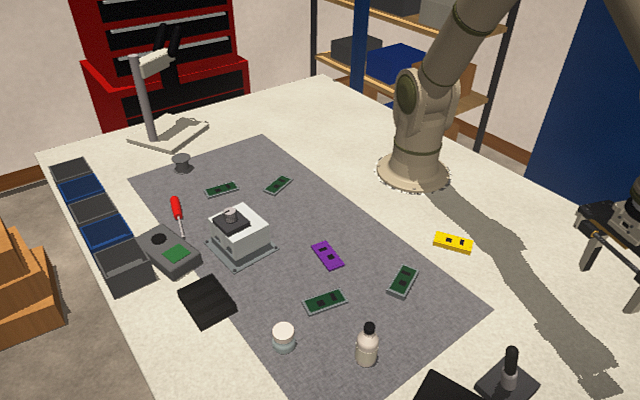

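The top view shows four green modules at about (263,164), (240,221), (427,172) and (401,218). The purple look-alike is at (298,195), the yellow one at (243,286), the rack at (351,146) and the bottle at (209,152). The scene view shows the same four, and the bottle at (367,345). Next I'll measure the modules and the rack.

```bash
cat > h.py <<'E'
from bench import *
import cv2,numpy as np,sys
def load(n,live=True,tag=None):
    f=grab_frame(n)
    if tag: cv2.imwrite(f"pics/{tag}.png",f["frame"])
    return f
def ray(f,u,v,z):
    "pixel -> world point on plane z"
    C=-f["R"].T@f["t"]; d=f["R"].T@np.linalg.solve(f["K"],[u,v,1.])
    return C+d*(z-C[2])/d[2]
def cloud(f):
    h,w=f["range_z"].shape; u,v=np.meshgrid(np.arange(w),np.arange(h))
    Z=f["range_z"]; P=np.stack([(u-f["K"][0,2])/f["K"][0,0]*Z,(v-f["K"][1,2])/f["K"][1,1]*Z,Z],-1)
    return (P-f["t"])@f["R"]
def mods(f,amin=60):
    hsv=cv2.cvtColor(f["frame"],cv2.COLOR_BGR2HSV); m=cv2.inRange(hsv,(45,60,25),(90,255,255))
    m=cv2.morphologyEx(m,cv2.MORPH_CLOSE,np.ones((7,7)))
    P=cloud(f); out=[]
    for c in cv2.findContours(m,cv2.RETR_EXTERNAL,cv2.CHAIN_APPROX_NONE)[0]:
        if cv2.contourArea(c)<amin: continue
        mm=np.zeros(m.shape,np.uint8); cv2.drawContours(mm,[c],-1,1,-1)
        z=np.median(P[...,2][(mm>0)&(f["range_z"]>0)])
        w=np.array([ray(f,*p[0],z)[:2] for p in c],np.float32)
        (cx,cy),(a,b),ang=cv2.minAreaRect(w*1000)
        if a<b: ang+=90; a,b=b,a
        ang=(ang+90)%180-90
        out.append(dict(px=c[:,0].mean(0).round(),xy=(round(cx,1),round(cy,1)),z=round(z*1000,1),size=(round(a),round(b)),ang=round(ang,1)))
    return out
E
python3 - <<'E'
from h import *
for n in("top","scene"):
    f=dict(np.load(f"pics/{n}0.npz")); print(n)
    for o in mods(f): print(o)
    P=cloud(f); 
    if n=="top":
        # bench z check, rack top
        print("bench",np.median(P[230:250,280:330,2]), "noise",P[230:250,280:330,2].std())
        Z=P[...,2]; 
        for lo,hi in((.078,.096),(.097,.108),(.11,.14)):
            m=((Z>lo)&(Z<hi)).astype(np.uint8); m[:, :320]=0; m[:,385:]=0; m[:115]=0; m[175:]=0
            if m.sum()<20: continue
            pts=P[m>0][:,:2].astype(np.float32)*1000
            print(lo,m.sum(),np.median(Z[m>0]),cv2.minAreaRect(pts), pts.min(0),pts.max(0))
        m=((Z>.06)&(Z<.13)); m[:,:190]=0;m[:,228:]=0;m[:130]=0;m[175:]=0
        print("bottle",P[m].mean(0),m.sum())
f=dict(np.load("pics/top0.npz"));c=f["frame"][110:185,310:395];s=f=dict(np.load("pics/scene0.npz"))["frame"][185:285,190:300]
cv2.imwrite("pics/rackcrop.png",np.hstack([cv2.resize(c,(453,400),interpolation=2),cv2.resize(s,(340,400),interpolation=2)]))
E
```

```text
top
{'px': array([240., 220.]), 'xy': (384.5, 324.4), 'z': np.float64(15.5), 'size': (85, 33), 'ang': 22.5}
{'px': array([401., 218.]), 'xy': (405.1, -195.4), 'z': np.float64(6.8), 'size': (85, 33), 'ang': 21.4}
{'px': array([427., 171.]), 'xy': (558.5, -277.2), 'z': np.float64(6.6), 'size': (85, 33), 'ang': -8.1}
{'px': array([263., 163.]), 'xy': (571.7, 256.9), 'z': np.float64(7.4), 'size': (85, 33), 'ang': -12.7}
{'px': array([361.,  97.]), 'xy': (791.1, -57.3), 'z': np.float64(40.3), 'size': (49, 48), 'ang': 10.3}
bench -5.575740246503968e-05 noise 0.09177611273057108
0.078 838 0.08503843954296932 ((633.4279174804688, -23.97036361694336), (108.41632843017578, 120.84467315673828), 3.1560540199279785) [577.4584  -85.16984] [690.654   38.5754]
0.097 335 0.10112788538878781 ((651.4127807617188, -21.96862030029297), (66.94756317138672, 71.56704711914062), 0.9521710276603699) [618.06805 -57.90846] [685.12726  14.28689]
0.11 89 0.12900147941052922 ((645.6362915039062, -21.04439353942871), (30.10807228088379, 45.23918151855469), 76.22997283935547) [623.2371   -41.049797] [665.79944   -7.342233]
bottle [0.59202767 0.41801332 0.08382378] 154
scene
{'px': array([324., 300.]), 'xy': (572.9, 258.5), 'z': np.float64(7.7), 'size': (87, 35), 'ang': -12.8}
{'px': array([403., 279.]), 'xy': (385.3, 326.3), 'z': np.float64(15.6), 'size': (86, 35), 'ang': 22.9}
{'px': array([176., 253.]), 'xy': (792.0, -54.3), 'z': np.float64(41.1), 'size': (51, 51), 'ang': -78.6}
{'px': array([221., 188.]), 'xy': (559.8, -275.6), 'z': np.float64(7.3), 'size': (87, 34), 'ang': -8.0}
{'px': array([277., 184.]), 'xy': (405.9, -193.8), 'z': np.float64(7.0), 'size': (87, 35), 'ang': 21.1}
```

View pics/rackcrop.png

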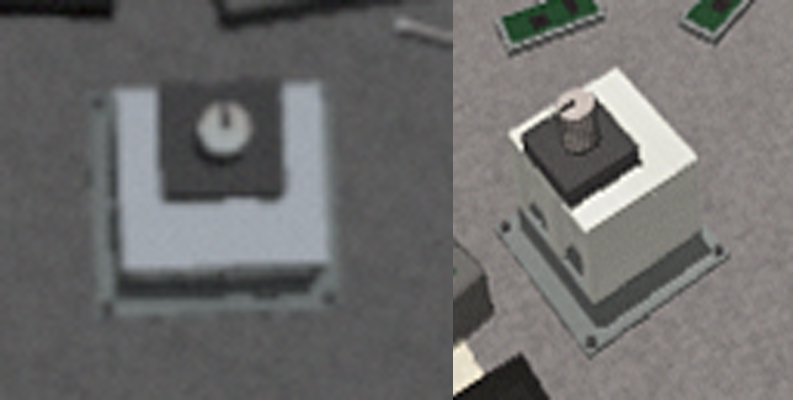

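There is one thick module, at top (240,220), with its top face at z = 15.5 mm. The other three are thin, with tops at about 7 mm. The enlarged crop shows the rack nearly square to the world, with the knob's black line pointing to the rack's back. The purple and yellow look-alikes are left out. I'll fit the rack pose now and work out the first move.

```bash
cat >> h.py <<'E'
def yaw(q):
    w,x,y,z=q; return np.arctan2(2*(x*y+w*z),1-2*(y*y+z*z))
def to(x,y,z,yd=None,o=None):
    "mm,deg (angle of tool x in world) -> shift in tool axes mm, turn rad"
    o=o or get_obs(); p=o["eef_pos"]*1000; a=yaw(o["orientation"])
    d=np.array([x,y,z])-p; ux=np.array([np.cos(a),np.sin(a)]); uy=np.array([np.sin(a),-np.cos(a)])
    t=0 if yd is None else (-(np.deg2rad(yd)-a)+np.pi)%(2*np.pi)-np.pi
    return [round(float(v),1) for v in (d[:2]@ux,d[:2]@uy,-d[2])]+[round(float(t),3)]
def st():
    o=get_obs(); print("t%.2f"%o["t"],"pos",(o["eef_pos"]*1000).round(1),"yaw %.1f"%np.degrees(yaw(o["orientation"])),"F",o["ft_force"].round(1),"op %.1f gf %.1f"%(o["opening"]*1e3,o["grasp_force"]),"q1 %.2f q7 %.2f"%(o["q"][0],o["q"][6])); return o
E
python3 - <<'E'
from h import *
for n,box in(("top",(318,115,385,185)),("scene",(200,185,290,270))):
    f=dict(np.load(f"pics/{n}0.npz")); g=f["frame"]; P=cloud(f); Z=P[...,2]
    x0,y0,x1,y1=box; k=np.zeros(Z.shape,bool);k[y0:y1,x0:x1]=1
    gray=g.min(2)
    for nm,lo,hi in(("top",.08,.108),("hous",.097,.106)):
        m=(k&(Z>lo)&(Z<hi)).astype(np.uint8)
        c=max(cv2.findContours(m,0,1)[0],key=cv2.contourArea)
        w=np.array([P[p[0][1],p[0][0],:2]*1000 for p in c],np.float32)
        print(n,nm,cv2.minAreaRect(w))
        # front/side edges by line fit on the extreme points per row/col
        pts=P[m>0]*1000
        L=[];
        for a,s in((1,1),(1,-1),(0,-1)):
            o=1-a; b=np.round(pts[:,o]/4); E=[]
            for v in np.unique(b)[3:-3]:
                q=pts[b==v]; E.append(q[np.argmax(s*q[:,a])])
            E=np.array(E); r=np.median(E[:,a]); E=E[abs(E[:,a]-r)<6]
            print("  edge",a,s,"pos %.1f slope deg %.2f"%(E[:,a].mean(),np.degrees(np.polyfit(E[:,o],E[:,a],1)[0])))
print(to(384,324.5,100,22.5-180)); st()
E
```

```text
top top ((633.4423217773438, -23.689056396484375), (108.28050231933594, 120.48338317871094), 2.9869260787963867)
  edge 1 1 pos 34.9 slope deg 3.63
  edge 1 -1 pos -81.5 slope deg 3.79
  edge 0 -1 pos 581.2 slope deg -2.49
top hous ((651.701416015625, -22.025497436523438), (66.76502227783203, 71.30830383300781), 1.335813045501709)
  edge 1 1 pos 11.3 slope deg 5.68
  edge 1 -1 pos -56.3 slope deg 3.24
  edge 0 -1 pos 619.3 slope deg -3.25
scene top ((632.8963623046875, -21.82447052001953), (107.83197784423828, 125.10057067871094), 3.0860979557037354)
  edge 1 1 pos 39.1 slope deg 4.07
  edge 1 -1 pos -80.3 slope deg 2.59
  edge 0 -1 pos 581.3 slope deg -3.25
scene hous ((651.9953002929688, -19.480228424072266), (68.19583129882812, 75.94843292236328), 4.395654201507568)
  edge 1 1 pos 15.5 slope deg 5.54
  edge 1 -1 pos -36.6 slope deg -1.68
  edge 0 -1 pos 620.5 slope deg -3.98
[-237.6, -281.5, 117.8, -0.769]
t0.10 pos [266.6 673.7 217.8] yaw 158.4 F [0.  0.3 1.8] op 93.1 gf 0.0 q1 -1.27 q7 -0.08<stdin>:19: RankWarning: Polyfit may be poorly conditioned
```

Rack estimate: centre (632.5, -23), yaw about +3°. I'll start with the thick module, gripping it 40 mm behind its centre, which is its robot-side end.

Run:
```python
from h import *
print(to(347.9,309.8,90,22.6-180))
```

```text
[-209.5, -308.5, 127.8, -0.771]
```

jog_arm([
  [-26, -39, 16, -0.1],
  [-52, -77, 32, -0.2],
  [-80, -116, 48, -0.3],
  [-105, -154, 64, -0.4],
  [-131, -193, 80, -0.5],
  [-157, -231, 96, -0.6],
  [-183, -270, 112, -0.7],
  [-209.5, -308.5, 127.8, -0.771],
], hand=1)

```text
t: 1.1
eef_pos: [0.3482, 0.3088, 0.0904]
orientation: [-0.0, -0.197, 0.98, 0.0]
ft_force: [1.1, -0.1, -0.4]
opening: 0.0932
grasp_force: 0.0
```

Run:
```python
from h import *
st()
for n in("top","scene"):
    f=load(n,tag=n+"1")
    for o in mods(f): print(n,o)
st();print(to(347.9,309.8,2,22.6-180))
```

```text
t1.10 pos [348.2 308.8  90.4] yaw -157.3 F [ 1.1 -0.1 -0.4] op 93.2 gf 0.0 q1 -0.70 q7 0.83
top {'px': array([401., 218.]), 'xy': (405.4, -195.3), 'z': np.float64(7.8), 'size': (85, 33), 'ang': 21.4}
top {'px': array([427., 171.]), 'xy': (558.2, -276.7), 'z': np.float64(7.4), 'size': (86, 34), 'ang': -8.1}
top {'px': array([263., 163.]), 'xy': (571.6, 257.1), 'z': np.float64(7.8), 'size': (85, 33), 'ang': -13.0}
top {'px': array([361.,  97.]), 'xy': (791.1, -57.1), 'z': np.float64(41.2), 'size': (49, 48), 'ang': 11.9}
scene {'px': array([324., 300.]), 'xy': (572.7, 258.6), 'z': np.float64(7.6), 'size': (87, 35), 'ang': -13.6}
scene {'px': array([403., 279.]), 'xy': (385.6, 326.3), 'z': np.float64(15.6), 'size': (87, 35), 'ang': 23.1}
scene {'px': array([176., 253.]), 'xy': (792.0, -54.2), 'z': np.float64(41.2), 'size': (51, 51), 'ang': -78.5}
scene {'px': array([221., 188.]), 'xy': (559.8, -276.8), 'z': np.float64(7.0), 'size': (87, 35), 'ang': -7.9}
scene {'px': array([277., 184.]), 'xy': (406.2, -193.6), 'z': np.float64(7.1), 'size': (86, 35), 'ang': 21.1}
t1.20 pos [348.  304.   89.4] yaw -157.6 F [-0.1 -0.3 -0.3] op 93.0 gf 0.0 q1 -0.70 q7 0.83
[-2.1, 5.4, 87.4, -0.004]
```

jog_arm([
  [0, 0, 20, 0],
  [0, 0, 40, 0],
  [0, 0, 60, 0],
  [0, 0, 75, 0],
  [0, 0, 84, 0],
  [0, 0, 87, 0],
  [0, 0, 87, 0],
  [0, 0, 87, 0],
])

```text
t: 2.2
eef_pos: [0.3483, 0.3104, 0.0043]
orientation: [0.0, -0.196, 0.981, 0.0]
ft_force: [1.3, -0.2, 0.9]
opening: 0.0934
grasp_force: 0.0
```

Run:
```python
from h import *
st();print(to(347.9,309.8,2,22.6-180))
```

```text
t2.20 pos [348.3 310.4   4.3] yaw -157.4 F [ 1.3 -0.2  0.9] op 93.4 gf 0.0 q1 -0.80 q7 0.75
[0.6, -0.4, 2.3, -0.0]
```

jog_arm([
  [0, 0, 1, 0],
  [0, 0, 1, 0],
  [0, 0, 1, 0],
  [0, 0, 1, 0],
  [0, 0, 1, 0],
  [0, 0, 1, 0],
  [0, 0, 1, 0],
  [0, 0, 1, 0],
], hand=0, newtons=45)

```text
t: 3.2
eef_pos: [0.3481, 0.3102, 0.0028]
orientation: [0.0, -0.196, 0.981, 0.0]
ft_force: [-0.4, 0.2, 0.1]
opening: 0.0454
grasp_force: 45.0
```

Run:
```python
from h import *
st()
```

```text
t3.20 pos [348.1 310.2   2.8] yaw -157.4 F [-0.4  0.2  0.1] op 45.4 gf 45.0 q1 -0.80 q7 0.75
```

jog_arm([
  [0, 0, -15, 0],
  [0, 0, -45, 0],
  [1, -20, -80, 0.05],
  [2, -60, -100, 0.1],
  [2, -105, -100, 0.15],
  [3, -150, -100, 0.2],
  [3, -195, -100, 0.25],
  [3, -240, -100, 0.3],
])

```text
t: 4.2
eef_pos: [0.4377, 0.0859, 0.1028]
orientation: [-0.0, -0.046, 0.999, -0.0]
ft_force: [1.4, 0.6, -1.3]
opening: 0.0458
grasp_force: 45.0
```

```bash
cat >> h.py <<'E'
RC=np.array([632.5,-23.]); RY=3.
def rk(x,y):
    a=np.deg2rad(RY); return RC[0]+x*np.cos(a)-y*np.sin(a), RC[1]+x*np.sin(a)+y*np.cos(a)
E
python3 - <<'E'
from h import *
st(); print(rk(-158,28.5),to(*rk(-158,28.5),67.3,-177))
E
```

```text
t4.20 pos [437.7  85.9 102.8] yaw -174.7 F [ 1.4  0.6 -1.3] op 45.8 gf 45.0 q1 -0.17 q7 1.05
(np.float64(473.22495875585344), np.float64(-2.8081393458797734)) [-27.2, -91.7, 35.5, 0.04]
```

jog_arm([
  [-8, -35, 10, 0.02],
  [-16, -65, 20, 0.04],
  [-23, -85, 30, 0.04],
  [-27, -92, 35.5, 0.04],
  [-27, -92, 35.5, 0.04],
  [-27, -92, 35.5, 0.04],
  [-27, -92, 35.5, 0.04],
  [-27, -92, 35.5, 0.04],
])

```text
t: 5.2
eef_pos: [0.473, -0.0011, 0.0676]
orientation: [0.0, -0.028, 1.0, 0.0]
ft_force: [0.2, -0.2, -1.1]
opening: 0.0456
grasp_force: 45.0
```

Run:
```python
from h import *
st(); print(to(*rk(-158,28.5),67.3,-177))
a=load("top");b=load("scene");st()
cv2.imwrite("pics/pre1.png",np.hstack([cv2.resize(a["frame"][100:240,280:420],(400,400),interpolation=2),cv2.resize(b["frame"][160:300,190:330],(400,400),interpolation=2)]))
```

```text
t5.20 pos [473.   -1.1  67.6] yaw -176.8 F [ 0.2 -0.2 -1.1] op 45.6 gf 45.0 q1 0.01 q7 1.17
[-0.1, -1.7, 0.3, 0.003]
t5.30 pos [473.1  -1.3  67.5] yaw -176.9 F [ 0.6  1.2 -1.2] op 45.3 gf 45.0 q1 0.01 q7 1.17
```

View pics/pre1.png

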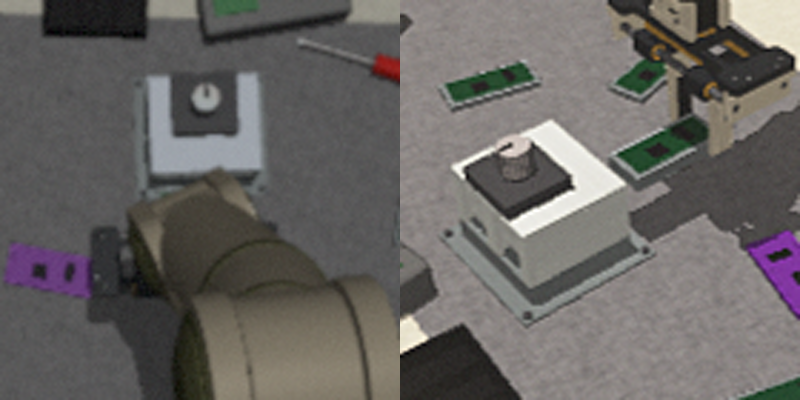

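The scene crop shows the module level and lined up in front of the left column, with the knob line at about (512,148) in the crop. I'll use the held module's known pose to check the scene camera's lateral bias.

Run:
```python
from h import *
o=get_obs(); f=grab_frame("scene"); hsv=cv2.cvtColor(f["frame"],cv2.COLOR_BGR2HSV)
m=cv2.inRange(hsv,(45,60,20),(90,255,255)); m=cv2.morphologyEx(m,3,np.ones((5,5)))
v,u=np.nonzero(m); w=np.array([ray(f,a,b,.0808) for a,b in zip(u,v)])*1000
a=np.deg2rad(-3); p=(w[:,:2]-o["eef_pos"][:2]*1000)@np.array([[np.cos(a),-np.sin(a)],[np.sin(a),np.cos(a)]]).T
k=(p[:,0]>5)&(p[:,0]<100)&(abs(p[:,1])<40)
p=p[k]; print("x max",p[:,0].max(), "depth z",np.median((cloud(f)[...,2])[v[k],u[k]]))
for x in range(10,85,10):
    q=p[(p[:,0]>x)&(p[:,0]<x+10)]
    if len(q): print(x,q[:,1].min().round(1),q[:,1].max().round(1),((q[:,1].min()+q[:,1].max())/2).round(1))
# rack white top (z=86) edges in rack frame at scene
P=cloud(f)*1000; g=f["frame"].min(2); kk=(g>150); v,u=np.nonzero(kk)
w=np.array([ray(f,a_,b_,.086) for a_,b_ in zip(u,v)])*1000
r=(w[:,:2]-RC)@np.array([[np.cos(a),-np.sin(a)],[np.sin(a),np.cos(a)]]).T
k=(abs(r)<70).all(1); r=r[k]; 
for x in range(-45,-15,5):
    q=r[(r[:,0]>x)&(r[:,0]<x+5),1]; print("rack x",x,q.min().round(1),q.max().round(1))
for y in range(-50,60,20):
    q=r[abs(r[:,1]-y)<4,0]; print("rack y",y,q.min().round(1))
```

```text
x max 85.04829411273066 depth z 0.07994007928918478
10 -15.0 17.2 1.1
20 -14.9 17.2 1.2
30 -16.4 17.2 0.4
40 -16.3 17.2 0.4
50 -16.2 18.8 1.3
60 -16.1 18.8 1.4
70 -15.9 18.8 1.4
80 -15.8 17.1 0.7
rack x -45 -60.1 60.1
rack x -40 -58.1 58.5
rack x -35 -59.8 60.1
rack x -30 -61.1 60.0
rack x -25 -59.1 60.0
rack x -20 -60.8 60.0
rack y -50 -53.1
rack y -30 -51.8
rack y -10 -52.9
rack y 10 -51.8
rack y 30 -52.5
rack y 50 -53.3
```

```bash
sed -i 's/^RC=.*/RC=np.array([631.7,-23.9]); RY=3./' h.py
python3 - <<'E'
from h import *
st(); print(to(*rk(-158,28.5),67.4,-177),to(*rk(-120,28.5),67.4,-177))
E
```

```text
t5.35 pos [473.   -1.4  67.5] yaw -176.9 F [-0.   0.1 -2.3] op 45.3 gf 45.0 q1 0.01 q7 1.17
[0.7, -2.3, 0.1, 0.002] [-37.3, -2.4, 0.1, 0.002]
```

jog_arm([
  [0, -2.3, 0, 0],
  [-5, -2.3, 0, 0],
  [-11, -2.3, 0, 0],
  [-17, -2.3, 0, 0],
  [-23, -2.3, 0, 0],
  [-29, -2.3, 0, 0],
  [-33, -2.3, 0, 0],
  [-36, -2.3, 0, 0],
])

```text
t: 6.35
eef_pos: [0.5093, -0.0019, 0.0673]
orientation: [-0.0, -0.027, 1.0, 0.0]
ft_force: [-0.5, 0.6, -1.2]
opening: 0.0452
grasp_force: 45.0
```

Run:
```python
from h import *
st(); print(to(*rk(-120,28.5),67.4,-177),to(*rk(-63,28.5),67.4,-177))
```

```text
t6.35 pos [509.3  -1.9  67.3] yaw -176.9 F [-0.5  0.6 -1.2] op 45.2 gf 45.0 q1 0.04 q7 1.20
[-1.1, 0.2, -0.1, 0.002] [-58.1, 0.1, -0.1, 0.002]
```

jog_arm([
  [-8, 0, 0, 0],
  [-16, 0, 0, 0],
  [-24, 0, 0, 0],
  [-32, 0, 0, 0],
  [-40, 0, 0, 0],
  [-48, 0, 0, 0],
  [-54, 0, 0, 0],
  [-56, 0, 0, 0],
])

```text
t: 7.35
eef_pos: [0.5654, 0.0011, 0.0673]
orientation: [0.0, -0.027, 1.0, 0.0]
ft_force: [0.4, -1.1, -1.5]
opening: 0.0458
grasp_force: 45.0
```

Run:
```python
from h import *
st(); print(to(*rk(-63,28.5),67.4,-177))
```

```text
t7.35 pos [565.4   1.1  67.3] yaw -176.9 F [ 0.4 -1.1 -1.5] op 45.8 gf 45.0 q1 0.05 q7 1.23
[-1.9, 0.0, -0.1, 0.002]
```

jog_arm([
  [0, 0, 0, 0],
  [0, 0, 0, 0],
  [0, 0, 0, 0],
  [0, 0, 0, 0],
  [8, 0, 0, 0],
  [18, 0, 0, 0],
  [28, 0, 0, 0],
  [32, 0, 0, 0],
], hand=0.65)

```text
t: 8.35
eef_pos: [0.532, -0.0008, 0.0674]
orientation: [-0.0, -0.027, 1.0, -0.0]
ft_force: [0.7, 0.0, -0.2]
opening: 0.0606
grasp_force: 0.0
```

jog_arm([
  [0, 0, 0, 0],
  [0, 0, 0, 0],
  [0, 0, 0, 0],
  [0, 0, 0, 0],
  [0, 0, 0, 0],
  [0, 0, 0, 0],
  [-3, 0, 0, 0],
  [-6, 0, 0, 0],
], hand=0)

```text
t: 9.35
eef_pos: [0.5394, -0.0003, 0.0674]
orientation: [0.0, -0.027, 1.0, 0.0]
ft_force: [0.7, 0.2, -0.4]
opening: 0.0008
grasp_force: 0.0
```

Run:
```python
from h import *
st(); print(to(*rk(-63,28.5),67.4,-177))
f=load("scene",tag="sc2");cv2.imwrite("pics/p2.png",cv2.resize(f["frame"][160:290,180:340],(800,600),interpolation=2))
```

```text
t9.35 pos [ 5.394e+02 -3.000e-01  6.740e+01] yaw -176.9 F [ 0.7  0.2 -0.4] op 0.8 gf 0.0 q1 0.05 q7 1.21
[-28.0, 0.0, -0.0, 0.002]
```

View pics/p2.png

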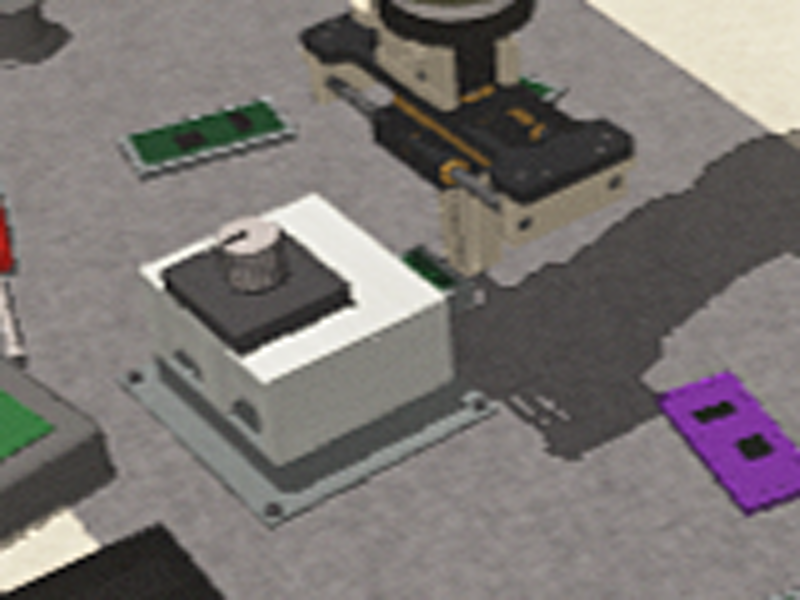

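The module's tail sticks out of the top-left slot at crop (432,268), with the shut fingers behind it. I'll push it home.

jog_arm([
  [-6, 0, 0, 0],
  [-12, 0, 0, 0],
  [-18, 0, 0, 0],
  [-23, 0, 0, 0],
  [-26, 0, 0, 0],
  [-28, 0, 0, 0],
  [-29, 0, 0, 0],
  [-29, 0, 0, 0],
])

```text
t: 10.4
eef_pos: [0.5683, 0.0013, 0.0674]
orientation: [0.0, -0.027, 1.0, 0.0]
ft_force: [-0.2, -0.8, -0.6]
opening: 0.0004
grasp_force: 0.0
```

Run:
```python
from h import *
st(); print(to(*rk(-60.5,28.5),67.4,-177))
```

```text
t10.40 pos [568.3   1.3  67.4] yaw -176.9 F [-0.2 -0.8 -0.6] op 0.4 gf 0.0 q1 0.05 q7 1.23
[-1.5, 0.0, -0.0, 0.002]
```

jog_arm([
  [-1, 0, 0, 0],
  [-1.5, 0, 0, 0],
  [-2, 0, 0, 0],
  [-2.5, 0, 0, 0],
  [-3, 0, 0, 0],
  [-3, 0, 0, 0],
  [-3, 0, 0, 0],
  [-3, 0, 0, 0],
])

```text
t: 11.4
eef_pos: [0.5686, 0.0012, 0.0672]
orientation: [-0.002, -0.027, 1.0, -0.0]
ft_force: [-8.3, 1.2, 7.3]
opening: 0.0004
grasp_force: 4.3
```

Run:
```python
from h import *
st(); print(to(*rk(-60.5,28.5),67.4,-177))
```

```text
t11.40 pos [568.6   1.2  67.2] yaw -176.9 F [-8.3  1.2  7.3] op 0.4 gf 4.3 q1 0.05 q7 1.23
[-1.2, 0.1, -0.2, 0.002]
```

jog_arm([
  [-1, 0, 0, 0],
  [-2, 0, 0, 0],
  [-3, 0, 0, 0],
  [-3, 0, 0, 0],
  [-3, 0, 0, 0],
  [-3, 0, 0, 0],
  [-3, 0, 0, 0],
  [-3, 0, 0, 0],
])

```text
t: 12.4
eef_pos: [0.5686, 0.0011, 0.067]
orientation: [-0.005, -0.027, 1.0, -0.001]
ft_force: [-16.5, 1.1, 13.1]
opening: 0.0001
grasp_force: 8.3
```

Run:
```python
from h import *
st(); print(to(*rk(-60.5,28.5),67.4,-177))
f=load("top")
for o in mods(f):print(o)
f=load("scene")
for o in mods(f):print(o)
```

```text
t12.40 pos [568.6   1.1  67. ] yaw -176.9 F [-16.5   1.1  13.1] op 0.1 gf 8.3 q1 0.05 q7 1.23
[-1.2, 0.2, -0.4, 0.002]
{'px': array([427., 171.]), 'xy': (558.9, -277.0), 'z': np.float64(7.7), 'size': (85, 33), 'ang': -8.1}
{'px': array([263., 163.]), 'xy': (571.6, 256.9), 'z': np.float64(7.3), 'size': (85, 33), 'ang': -13.3}
{'px': array([361.,  96.]), 'xy': (791.3, -57.1), 'z': np.float64(40.2), 'size': (49, 49), 'ang': 11.0}
{'px': array([324., 300.]), 'xy': (572.7, 258.6), 'z': np.float64(7.7), 'size': (87, 35), 'ang': -13.6}
{'px': array([176., 253.]), 'xy': (792.0, -54.6), 'z': np.float64(41.0), 'size': (51, 51), 'ang': -78.6}
{'px': array([221., 188.]), 'xy': (559.8, -276.3), 'z': np.float64(7.0), 'size': (86, 35), 'ang': -7.5}
{'px': array([281., 181.]), 'xy': (390.7, -199.9), 'z': np.float64(7.1), 'size': (53, 35), 'ang': 19.5}
```

Firm stop at x = 568.6 mm under 16 N, so the thick module is home. Next is the left thin module at (571.8, 257.3).

Run:
```python
from h import *
print(to(532.9,266.5,60,166.8)); print(to(*rk(-110,28.5),67.4,-177))
```

```text
[21.1, 266.9, 6.9, 0.285]
[48.3, 0.3, -0.5, 0.002]
```

jog_arm([
  [15, 0, 0, 0],
  [40, 5, -10, 0],
  [50, 40, -25, 0.05],
  [50, 85, -35, 0.1],
  [45, 130, -35, 0.15],
  [40, 175, -35, 0.2],
  [33, 220, -30, 0.25],
  [26, 255, -20, 0.285],
], hand=0.9)

```text
t: 13.5
eef_pos: [0.5349, 0.2575, 0.0877]
orientation: [0.001, 0.115, 0.993, 0.001]
ft_force: [0.5, -0.6, -0.4]
opening: 0.0755
grasp_force: 0.0
```

jog_arm([
  [0, 11, 10, 0],
  [0, 11, 25, 0],
  [0, 11, 30, 0],
  [0, 11, 30, 0],
  [0, 11, 30, 0],
  [0, 11, 30, 0],
  [0, 11, 30, 0],
  [0, 11, 30, 0],
])

```text
t: 14.5
eef_pos: [0.5368, 0.2656, 0.0575]
orientation: [0.0, 0.115, 0.993, 0.0]
ft_force: [0.4, -0.0, -0.1]
opening: 0.0839
grasp_force: 0.0
```

Run:
```python
from h import *
st()
f=load("top");g=load("scene")
for o in mods(f)+mods(g):print(o)
print(to(532.9,266.5,1.5,166.8))
cv2.imwrite("pics/p3.png",np.hstack([cv2.resize(f["frame"][110:200,235:375],(467,300),interpolation=2),cv2.resize(g["frame"][170:290,190:320],(325,300),interpolation=2)]))
```

```text
t14.50 pos [536.8 265.6  57.5] yaw 166.8 F [ 0.4 -0.  -0.1] op 83.9 gf 0.0 q1 -0.48 q7 0.64
{'px': array([401., 218.]), 'xy': (405.0, -195.3), 'z': np.float64(7.4), 'size': (85, 33), 'ang': 21.4}
{'px': array([427., 171.]), 'xy': (558.4, -277.0), 'z': np.float64(7.5), 'size': (85, 33), 'ang': -8.0}
{'px': array([361.,  97.]), 'xy': (791.1, -56.8), 'z': np.float64(41.3), 'size': (50, 49), 'ang': 12.2}
{'px': array([324., 300.]), 'xy': (572.8, 258.6), 'z': np.float64(7.7), 'size': (87, 35), 'ang': -12.8}
{'px': array([176., 253.]), 'xy': (792.0, -54.4), 'z': np.float64(41.0), 'size': (51, 51), 'ang': -78.6}
{'px': array([221., 188.]), 'xy': (559.3, -276.3), 'z': np.float64(6.9), 'size': (86, 34), 'ang': -8.0}
{'px': array([277., 184.]), 'xy': (405.7, -194.1), 'z': np.float64(6.8), 'size': (87, 35), 'ang': 21.1}
[3.9, 0.0, 55.9, -0.0]
```

View pics/p3.png

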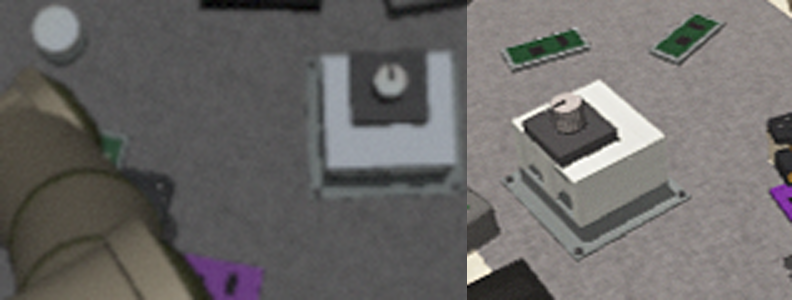

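No protruding green at the rack front, so the thick module is in. I'll go down on the thin one.

jog_arm([
  [4, 0, 15, 0],
  [4, 0, 30, 0],
  [4, 0, 42, 0],
  [4, 0, 50, 0],
  [4, 0, 54, 0],
  [4, 0, 56, 0],
  [4, 0, 56, 0],
  [4, 0, 56, 0],
])

```text
t: 15.6
eef_pos: [0.533, 0.2665, 0.0017]
orientation: [0.0, 0.115, 0.993, 0.0]
ft_force: [-0.5, -0.9, 0.3]
opening: 0.0835
grasp_force: 0.0
```

jog_arm([
  [0, 0, 0, 0],
  [0, 0, 0, 0],
  [0, 0, 0, 0],
  [0, 0, 0, 0],
  [0, 0, 0, 0],
  [0, 0, 0, 0],
  [0, 0, 0, 0],
  [0, 0, 0, 0],
], hand=0, newtons=45)

```text
t: 16.6
eef_pos: [0.5329, 0.2665, 0.0014]
orientation: [0.0, 0.115, 0.993, 0.0]
ft_force: [-0.1, -0.1, 1.5]
opening: 0.0453
grasp_force: 45.0
```

Run:
```python
from h import *
o=st()
print(to(*rk(-158,28.5),120,-177))
```

```text
t16.60 pos [532.9 266.5   1.4] yaw 166.8 F [-0.1 -0.1  1.5] op 45.3 gf 45.0 q1 -0.50 q7 0.62
[-2.9, -276.9, -118.6, -0.283]
```

jog_arm([
  [0, 0, -15, 0],
  [0, 0, -45, 0],
  [5, -20, -80, -0.04],
  [10, -60, -100, -0.08],
  [10, -105, -100, -0.12],
  [8, -150, -100, -0.16],
  [5, -195, -100, -0.2],
  [0, -235, -98, -0.25],
])

```text
t: 17.6
eef_pos: [0.4787, 0.0359, 0.1003]
orientation: [0.0, -0.01, 1.0, -0.0]
ft_force: [-0.6, 0.4, 0.3]
opening: 0.0455
grasp_force: 45.0
```

Run:
```python
from h import *
st(); print(to(*rk(-158,28.5),50.9,-177))
```

```text
t17.60 pos [478.7  35.9 100.3] yaw -178.8 F [-0.6  0.4  0.3] op 45.5 gf 45.0 q1 -0.03 q7 1.11
[7.1, -39.5, 49.4, -0.032]
```

jog_arm([
  [4, -15, 15, -0.03],
  [7, -30, 30, -0.032],
  [7, -38, 42, -0.032],
  [7, -40, 49, -0.032],
  [7, -40, 49.4, -0.032],
  [7, -40, 49.4, -0.032],
  [7, -40, 49.4, -0.032],
  [7, -40, 49.4, -0.032],
])

```text
t: 18.6
eef_pos: [0.473, -0.0023, 0.0502]
orientation: [0.0, -0.026, 1.0, 0.0]
ft_force: [-0.0, 0.1, -0.8]
opening: 0.0453
grasp_force: 45.0
```

Run:
```python
from h import *
o=st(); print(to(*rk(-158,28.5),50.9,-177))
f=grab_frame("scene");hsv=cv2.cvtColor(f["frame"],cv2.COLOR_BGR2HSV)
m=cv2.inRange(hsv,(45,60,20),(90,255,255)); m=cv2.morphologyEx(m,3,np.ones((5,5)))
v,u=np.nonzero(m); w=np.array([ray(f,a,b,.0575) for a,b in zip(u,v)])*1000
a=np.deg2rad(-3); R=np.array([[np.cos(a),-np.sin(a)],[np.sin(a),np.cos(a)]]); p=(w[:,:2]-o["eef_pos"][:2]*1000)@R.T
k=(p[:,0]>5)&(p[:,0]<100)&(abs(p[:,1])<40)
Z=cloud(f)[...,2][v[k],u[k]]*1000
p=p[k]; print("xmax %.1f z %.1f"%(p[:,0].max(),np.median(Z)), "z slope/100mm %.1f"%(100*np.polyfit(p[:,0],Z,1)[0]))
for x in range(10,85,15):
    q=p[(p[:,0]>x)&(p[:,0]<x+10)]
    if len(q): print(x,((q[:,1].min()+q[:,1].max())/2).round(1))
```

```text
t18.60 pos [473.   -2.3  50.2] yaw -177.0 F [-0.   0.1 -0.8] op 45.3 gf 45.0 q1 -0.00 q7 1.15
[0.7, -1.4, -0.7, -0.001]
xmax 85.2 z 56.0 z slope/100mm -20.1
10 1.7
25 1.6
40 1.5
55 2.3
70 3.0
```

```bash
cat >> h.py <<'E'
def held(z):
    o=st(); f=grab_frame("scene");hsv=cv2.cvtColor(f["frame"],cv2.COLOR_BGR2HSV)
    m=cv2.inRange(hsv,(45,60,20),(90,255,255)); m=cv2.morphologyEx(m,3,np.ones((5,5)))
    v,u=np.nonzero(m); w=np.array([ray(f,a,b,z/1e3) for a,b in zip(u,v)])*1000
    a=np.deg2rad(-RY); R=np.array([[np.cos(a),-np.sin(a)],[np.sin(a),np.cos(a)]]); p=(w[:,:2]-o["eef_pos"][:2]*1000)@R.T
    k=(p[:,0]>5)&(p[:,0]<100)&(abs(p[:,1])<40); Z=cloud(f)[...,2][v[k],u[k]]*1000; p=p[k]
    for x in range(10,90,10):
        b=(p[:,0]>x)&(p[:,0]<x+10)
        if b.sum()>5: print(x,"z %.1f"%np.median(Z[b]),"ymid %.1f"%((p[b,1].min()+p[b,1].max())/2),"w %.1f"%np.ptp(p[b,1]))
    return f
E
python3 - <<'E'
from h import *
f=held(56.8); cv2.imwrite("pics/p4.png",cv2.resize(f["frame"][160:280,190:350],(640,480),interpolation=2))
E
```

```text
t18.65 pos [473.   -2.4  50.2] yaw -177.1 F [-0.8  0.6 -1.1] op 45.4 gf 45.0 q1 -0.00 q7 1.15
10 z 56.3 ymid 0.2 w 32.3
20 z 55.8 ymid 1.0 w 33.8
30 z 55.1 ymid 0.9 w 33.7
40 z 55.9 ymid 0.9 w 33.5
50 z 56.4 ymid 0.9 w 33.4
60 z 56.1 ymid 1.7 w 34.9
70 z 55.4 ymid 2.4 w 33.0
80 z 55.7 ymid 1.6 w 31.3
```

View pics/p4.png

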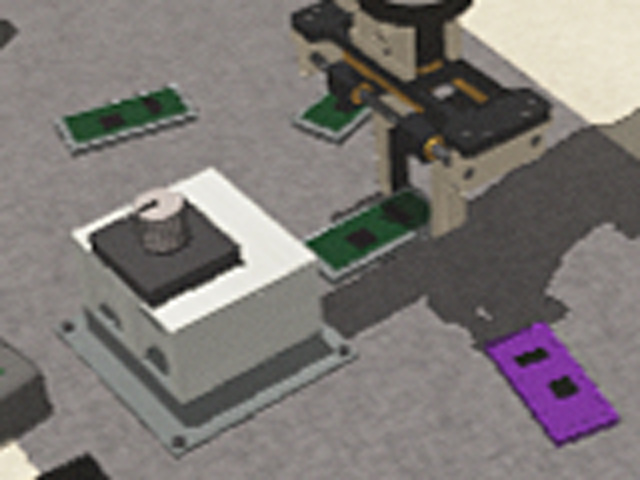

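The module is level and in line with the left column. I'll insert it into the middle-left slot.

jog_arm([
  [0, -1.4, -0.8, 0],
  [-4, -1.4, -0.8, 0],
  [-9, -1.4, -0.8, 0],
  [-15, -1.4, -0.8, 0],
  [-21, -1.4, -0.8, 0],
  [-27, -1.4, -0.8, 0],
  [-33, -1.4, -0.8, 0],
  [-36, -1.4, -0.8, 0],
])

```text
t: 19.7
eef_pos: [0.5093, -0.002, 0.0507]
orientation: [0.0, -0.026, 1.0, 0.0]
ft_force: [-0.1, -0.3, -0.2]
opening: 0.0453
grasp_force: 45.0
```

Run:
```python
from h import *
st(); print(to(*rk(-63,28.5),51,-177))
```

```text
t19.70 pos [509.3  -2.   50.7] yaw -177.1 F [-0.1 -0.3 -0.2] op 45.3 gf 45.0 q1 0.02 q7 1.17
[-58.1, 0.3, -0.3, -0.001]
```

jog_arm([
  [-8, 0, 0, 0],
  [-16, 0, 0, 0],
  [-24, 0, 0, 0],
  [-32, 0, 0, 0],
  [-40, 0, 0, 0],
  [-48, 0, 0, 0],
  [-54, 0, 0, 0],
  [-56, 0, 0, 0],
])

```text
t: 20.7
eef_pos: [0.5652, 0.0009, 0.0507]
orientation: [0.0, -0.026, 1.0, 0.0]
ft_force: [-0.6, 0.0, -0.5]
opening: 0.0451
grasp_force: 45.0
```

Run:
```python
from h import *
st()
```

```text
t20.70 pos [565.2   0.9  50.7] yaw -177.1 F [-0.6  0.  -0.5] op 45.1 gf 45.0 q1 0.05 q7 1.20
```

jog_arm([
  [0, 0, 0, 0],
  [0, 0, 0, 0],
  [0, 0, 0, 0],
  [0, 0, 0, 0],
  [8, 0, 0, 0],
  [18, 0, 0, 0],
  [28, 0, 0, 0],
  [32, 0, 0, 0],
], hand=0.65)

```text
t: 21.7
eef_pos: [0.5318, -0.0009, 0.0508]
orientation: [-0.0, -0.026, 1.0, -0.0]
ft_force: [0.1, 0.6, -0.3]
opening: 0.0604
grasp_force: 0.0
```

jog_arm([
  [0, 0, 0, 0],
  [0, 0, 0, 0],
  [0, 0, 0, 0],
  [0, 0, 0, 0],
  [0, 0, 0, 0],
  [0, 0, 0, 0],
  [-3, 0, 0, 0],
  [-6, 0, 0, 0],
], hand=0)

```text
t: 22.7
eef_pos: [0.5391, -0.0005, 0.0508]
orientation: [0.0, -0.026, 1.0, 0.0]
ft_force: [-0.4, 0.3, 0.5]
opening: 0.0006
grasp_force: 0.0
```

jog_arm([
  [-6, 0, 0, 0],
  [-12, 0, 0, 0],
  [-18, 0, 0, 0],
  [-23, 0, 0, 0],
  [-26, 0, 0, 0],
  [-28, 0, 0, 0],
  [-29, 0, 0, 0],
  [-30, 0, 0, 0],
])

```text
t: 23.7
eef_pos: [0.5685, 0.001, 0.0507]
orientation: [-0.0, -0.026, 1.0, -0.0]
ft_force: [-3.8, 0.3, 2.4]
opening: 0.0007
grasp_force: 1.2
```

jog_arm([
  [-1, 0, 0, 0],
  [-2, 0, 0, 0],
  [-3, 0, 0, 0],
  [-4, 0, 0, 0],
  [-4, 0, 0, 0],
  [-4, 0, 0, 0],
  [-4, 0, 0, 0],
  [-4, 0, 0, 0],
])

```text
t: 24.7
eef_pos: [0.5684, 0.0009, 0.0504]
orientation: [-0.004, -0.026, 1.0, -0.001]
ft_force: [-12.6, 0.7, 9.7]
opening: 0.0005
grasp_force: 6.5
```

Run:
```python
from h import *
st()
f=load("top");g=load("scene")
for o in mods(f)+mods(g):print(o)
```

```text
t24.70 pos [568.4   0.9  50.4] yaw -177.0 F [-12.6   0.7   9.7] op 0.5 gf 6.5 q1 0.05 q7 1.21
{'px': array([427., 170.]), 'xy': (559.2, -277.0), 'z': np.float64(7.9), 'size': (85, 33), 'ang': -8.1}
{'px': array([361.,  96.]), 'xy': (791.5, -57.0), 'z': np.float64(40.5), 'size': (49, 49), 'ang': 11.0}
{'px': array([176., 253.]), 'xy': (792.0, -54.3), 'z': np.float64(41.1), 'size': (51, 51), 'ang': -78.5}
{'px': array([219., 189.]), 'xy': (563.9, -276.8), 'z': np.float64(7.1), 'size': (79, 34), 'ang': -8.6}
{'px': array([280., 182.]), 'xy': (397.5, -195.7), 'z': np.float64(7.2), 'size': (71, 34), 'ang': 25.5}
```

Home again, with a firm stop at 568.4. Next is the right-hand thin module at (558.8, -277).

Run:
```python
from h import *
print(to(519.2,-271.4,70,171.9))
```

```text
[63.3, -269.4, -19.6, 0.193]
```

jog_arm([
  [15, 0, 0, 0],
  [40, -10, -15, 0],
  [55, -50, -30, 0.04],
  [65, -95, -35, 0.08],
  [68, -140, -35, 0.12],
  [68, -185, -35, 0.16],
  [68, -230, -30, 0.19],
  [68, -260, -20, 0.193],
], hand=0.9)

```text
t: 25.8
eef_pos: [0.5184, -0.2647, 0.071]
orientation: [0.001, 0.072, 0.997, -0.001]
ft_force: [0.2, 0.2, -0.8]
opening: 0.0758
grasp_force: 0.0
```

jog_arm([
  [0, -9, 10, 0],
  [0, -9, 15, 0],
  [0, -9, 20, 0],
  [0, -9, 20, 0],
  [0, -9, 20, 0],
  [0, -9, 20, 0],
  [0, -9, 20, 0],
  [0, -9, 20, 0],
])

```text
t: 26.8
eef_pos: [0.5169, -0.2709, 0.0508]
orientation: [0.0, 0.071, 0.997, -0.0]
ft_force: [-0.6, 0.5, 0.1]
opening: 0.0837
grasp_force: 0.0
```

Run:
```python
from h import *
st()
f=load("top");g=load("scene")
for o in mods(f)+mods(g):print(o)
print(to(519.2,-271.4,1.5,171.9))
```

```text
t26.80 pos [ 516.9 -270.9   50.8] yaw 171.9 F [-0.6  0.5  0.1] op 83.7 gf 0.0 q1 0.54 q7 1.50
{'px': array([401., 218.]), 'xy': (405.5, -195.7), 'z': np.float64(7.6), 'size': (85, 34), 'ang': 21.4}
{'px': array([427., 170.]), 'xy': (557.8, -278.3), 'z': np.float64(10.0), 'size': (86, 40), 'ang': -11.3}
{'px': array([361.,  97.]), 'xy': (791.2, -57.1), 'z': np.float64(40.5), 'size': (49, 49), 'ang': 11.1}
{'px': array([176., 253.]), 'xy': (792.0, -54.4), 'z': np.float64(41.0), 'size': (51, 51), 'ang': -78.6}
{'px': array([220., 188.]), 'xy': (560.3, -276.2), 'z': np.float64(7.1), 'size': (86, 34), 'ang': -8.0}
{'px': array([277., 184.]), 'xy': (407.0, -192.9), 'z': np.float64(7.4), 'size': (85, 35), 'ang': 21.6}
[-2.4, -0.2, 49.3, -0.001]
```

jog_arm([
  [-2.4, 0, 15, 0],
  [-2.4, 0, 30, 0],
  [-2.4, 0, 40, 0],
  [-2.4, 0, 46, 0],
  [-2.4, 0, 49, 0],
  [-2.4, 0, 49.3, 0],
  [-2.4, 0, 49.3, 0],
  [-2.4, 0, 49.3, 0],
])

```text
t: 27.9
eef_pos: [0.5195, -0.2713, 0.0018]
orientation: [0.0, 0.071, 0.997, -0.0]
ft_force: [-0.6, -0.2, 0.5]
opening: 0.0834
grasp_force: 0.0
```

jog_arm([
  [0, 0, 0, 0],
  [0, 0, 0, 0],
  [0, 0, 0, 0],
  [0, 0, 0, 0],
  [0, 0, 0, 0],
  [0, 0, 0, 0],
  [0, 0, 0, 0],
  [0, 0, 0, 0],
], hand=0, newtons=45)

```text
t: 28.9
eef_pos: [0.5193, -0.2711, 0.0014]
orientation: [-0.0, 0.071, 0.997, 0.0]
ft_force: [-0.5, 0.3, 0.5]
opening: 0.0455
grasp_force: 45.0
```

Run:
```python
from h import *
o=st()
print(to(*rk(-160,-28.5),100,-177))
```

```text
t28.90 pos [ 519.3 -271.1    1.4] yaw 171.9 F [-0.5  0.3  0.5] op 45.5 gf 45.0 q1 0.51 q7 1.47
[75.1, 201.8, -98.6, -0.194]
```

jog_arm([
  [0, 0, -15, 0],
  [5, 0, -45, 0],
  [20, 20, -70, -0.04],
  [40, 55, -80, -0.08],
  [60, 95, -80, -0.12],
  [72, 135, -80, -0.16],
  [75, 175, -70, -0.194],
  [75, 201, -50, -0.194],
])

```text
t: 29.9
eef_pos: [0.4743, -0.0599, 0.0527]
orientation: [0.001, -0.027, 1.0, 0.0]
ft_force: [0.7, -0.0, -1.2]
opening: 0.0455
grasp_force: 45.0
```

Run:
```python
from h import *
st(); print(to(*rk(-158,-28.5),28,-177))
```

```text
t29.90 pos [474.3 -59.9  52.7] yaw -176.9 F [ 0.7 -0.  -1.2] op 45.5 gf 45.0 q1 0.14 q7 1.25
[-1.1, -0.8, 24.7, 0.001]
```

jog_arm([
  [0, -0.8, 10, 0],
  [0, -0.8, 18, 0],
  [0, -0.8, 23, 0],
  [0, -0.8, 24.5, 0],
  [0, -0.8, 24.5, 0],
  [0, -0.8, 24.5, 0],
  [0, -0.8, 24.5, 0],
  [0, -0.8, 24.5, 0],
])

```text
t: 30.9
eef_pos: [0.4736, -0.0624, 0.0271]
orientation: [0.0, -0.026, 1.0, -0.0]
ft_force: [-0.2, 0.1, -1.4]
opening: 0.045
grasp_force: 45.0
```

Run:
```python
from h import *
held(34.8); print(to(*rk(-158,-28.5),28,-177))
```

```text
t30.90 pos [473.6 -62.4  27.1] yaw -177.0 F [-0.2  0.1 -1.4] op 45.0 gf 45.0 q1 0.11 q7 1.23
10 z 32.3 ymid 2.1 w 32.5
20 z 32.8 ymid 2.3 w 32.3
30 z 32.6 ymid 2.4 w 32.2
40 z 32.0 ymid 2.5 w 32.1
50 z 32.6 ymid 2.6 w 31.9
60 z 33.1 ymid 2.7 w 31.8
70 z 32.3 ymid 2.8 w 31.6
[-1.9, 1.6, -1.0, -0.0]
```

jog_arm([
  [0, 1.6, -1, 0],
  [-4, 1.6, -1, 0],
  [-9, 1.6, -1, 0],
  [-15, 1.6, -1, 0],
  [-21, 1.6, -1, 0],
  [-27, 1.6, -1, 0],
  [-33, 1.6, -1, 0],
  [-37, 1.6, -1, 0],
])

```text
t: 31.95
eef_pos: [0.5108, -0.0588, 0.0279]
orientation: [0.0, -0.026, 1.0, 0.0]
ft_force: [-0.5, 0.9, -0.4]
opening: 0.0452
grasp_force: 45.0
```

Run:
```python
from h import *
st(); print(to(*rk(-63,-28.5),28,-177))
```

```text
t31.95 pos [510.8 -58.8  27.9] yaw -177.0 F [-0.5  0.9 -0.4] op 45.2 gf 45.0 q1 0.12 q7 1.25
[-59.6, 0.0, -0.1, -0.0]
```

jog_arm([
  [-8, 0, 0, 0],
  [-16, 0, 0, 0],
  [-24, 0, 0, 0],
  [-32, 0, 0, 0],
  [-40, 0, 0, 0],
  [-48, 0, 0, 0],
  [-55, 0, 0, 0],
  [-58, 0, 0, 0],
])

```text
t: 32.95
eef_pos: [0.5688, -0.0557, 0.0279]
orientation: [0.0, -0.026, 1.0, 0.0]
ft_force: [-0.8, -0.7, -1.7]
opening: 0.0453
grasp_force: 45.0
```

jog_arm([
  [0, 0, 0, 0],
  [0, 0, 0, 0],
  [0, 0, 0, 0],
  [0, 0, 0, 0],
  [8, 0, 0, 0],
  [18, 0, 0, 0],
  [28, 0, 0, 0],
  [32, 0, 0, 0],
], hand=0.65)

```text
t: 33.95
eef_pos: [0.5353, -0.0576, 0.028]
orientation: [-0.0, -0.026, 1.0, -0.0]
ft_force: [0.9, 0.4, 0.6]
opening: 0.0604
grasp_force: 0.0
```

jog_arm([
  [0, 0, 0, 0],
  [0, 0, 0, 0],
  [0, 0, 0, 0],
  [0, 0, 0, 0],
  [0, 0, 0, 0],
  [0, 0, 0, 0],
  [-3, 0, 0, 0],
  [-6, 0, 0, 0],
], hand=0)

```text
t: 34.95
eef_pos: [0.5426, -0.0571, 0.028]
orientation: [0.0, -0.026, 1.0, -0.0]
ft_force: [0.9, -0.8, -0.5]
opening: 0.0006
grasp_force: 0.0
```

jog_arm([
  [-6, 0, 0, 0],
  [-12, 0, 0, 0],
  [-18, 0, 0, 0],
  [-22, 0, 0, 0],
  [-25, 0, 0, 0],
  [-27, 0, 0, 0],
  [-28, 0, 0, 0],
  [-29, 0, 0, 0],
])

```text
t: 35.95
eef_pos: [0.5713, -0.0556, 0.0279]
orientation: [0.0, -0.026, 1.0, 0.0]
ft_force: [0.4, 0.3, -0.8]
opening: 0.0001
grasp_force: 0.1
```

jog_arm([
  [-1, 0, 0, 0],
  [-2, 0, 0, 0],
  [-3, 0, 0, 0],
  [-4, 0, 0, 0],
  [-4, 0, 0, 0],
  [-4, 0, 0, 0],
  [-4, 0, 0, 0],
  [-4, 0, 0, 0],
])

```text
t: 36.95
eef_pos: [0.5717, -0.0557, 0.0277]
orientation: [-0.003, -0.026, 1.0, -0.0]
ft_force: [-10.6, -0.2, 8.6]
opening: 0.0003
grasp_force: 5.4
```

Run:
```python
from h import *
st()
f=load("top");g=load("scene")
for o in mods(f)+mods(g):print(o)
```

```text
t36.95 pos [571.7 -55.7  27.7] yaw -177.0 F [-10.6  -0.2   8.6] op 0.3 gf 5.4 q1 0.14 q7 1.28
{'px': array([361.,  97.]), 'xy': (791.2, -57.3), 'z': np.float64(40.8), 'size': (49, 49), 'ang': 11.0}
{'px': array([176., 253.]), 'xy': (791.9, -54.4), 'z': np.float64(41.0), 'size': (51, 51), 'ang': -78.7}
{'px': array([278., 184.]), 'xy': (406.0, -194.0), 'z': np.float64(6.7), 'size': (88, 35), 'ang': 21.1}
```

Home, firm stop at 571.7. The last thin module is at (405, -195), near the inner reach limit, so I'll grip it 26 mm behind its centre.

Run:
```python
from h import *
print(to(381,-204.2,60,21.3-180))
```

```text
[198.3, -138.2, -32.3, -0.319]
```

jog_arm([
  [15, 0, 0, 0],
  [45, -5, -15, 0],
  [80, -25, -30, -0.06],
  [110, -50, -35, -0.12],
  [140, -75, -35, -0.18],
  [165, -100, -35, -0.24],
  [190, -120, -35, -0.3],
  [200, -135, -33, -0.319],
], hand=0.9)

```text
t: 38.05
eef_pos: [0.381, -0.2016, 0.0612]
orientation: [0.0, -0.184, 0.983, -0.0]
ft_force: [0.5, -0.4, -0.4]
opening: 0.0754
grasp_force: 0.0
```

jog_arm([
  [0, -3, 0, 0],
  [0, -3, 5, 0],
  [0, -3, 10, 0],
  [0, -3, 10, 0],
  [0, -3, 10, 0],
  [0, -3, 10, 0],
  [0, -3, 10, 0],
  [0, -3, 10, 0],
])

```text
t: 39.05
eef_pos: [0.3837, -0.2036, 0.051]
orientation: [0.0, -0.184, 0.983, -0.0]
ft_force: [-0.3, -0.4, -0.6]
opening: 0.084
grasp_force: 0.0
```

Run:
```python
from h import *
o=st(); print(o["q"].round(2))
f=load("top");g=load("scene")
for o in mods(f)+mods(g):print(o)
print(to(381,-204.2,1.5,21.3-180))
cv2.imwrite("pics/p5.png",np.hstack([f["frame"][:,100:500],g["frame"][:,100:500]]))
```

```text
t39.05 pos [ 383.7 -203.6   51. ] yaw -158.7 F [-0.3 -0.4 -0.6] op 84.0 gf 0.0 q1 0.53 q7 1.67
[ 0.53  0.58 -0.24  2.38  0.61  0.24  1.67]
{'px': array([400., 220.]), 'xy': (399.4, -194.9), 'z': np.float64(9.5), 'size': (99, 37), 'ang': 15.0}
{'px': array([361.,  97.]), 'xy': (791.2, -57.1), 'z': np.float64(40.5), 'size': (49, 48), 'ang': 11.0}
{'px': array([176., 253.]), 'xy': (792.0, -54.2), 'z': np.float64(41.2), 'size': (51, 51), 'ang': -78.5}
{'px': array([277., 184.]), 'xy': (406.7, -193.2), 'z': np.float64(7.0), 'size': (85, 35), 'ang': 20.4}
[2.7, 0.4, 49.5, -0.001]
```

View pics/p5.png

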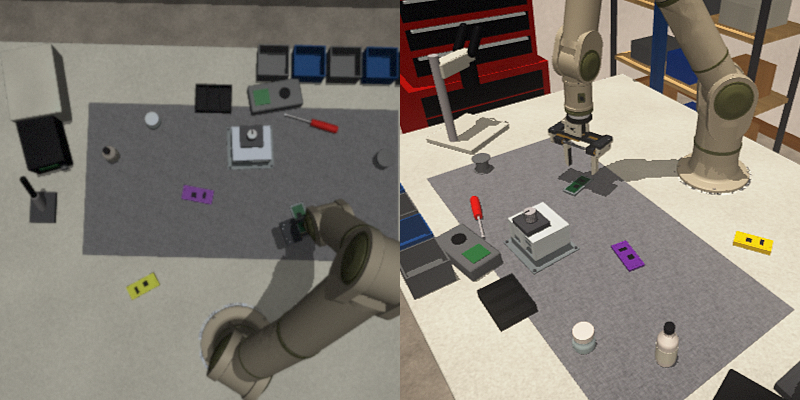

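Both views show only one green module left, under the gripper at scene (577,183) in this picture. Bottle, purple and yellow are untouched. Going down on it.

jog_arm([
  [2.7, 0.4, 15, 0],
  [2.7, 0.4, 30, 0],
  [2.7, 0.4, 40, 0],
  [2.7, 0.4, 46, 0],
  [2.7, 0.4, 49, 0],
  [2.7, 0.4, 49.5, 0],
  [2.7, 0.4, 49.5, 0],
  [2.7, 0.4, 49.5, 0],
])

```text
t: 40.15
eef_pos: [0.3811, -0.2042, 0.0016]
orientation: [0.0, -0.184, 0.983, -0.0]
ft_force: [0.1, 0.5, -0.3]
opening: 0.0837
grasp_force: 0.0
```

jog_arm([
  [0, 0, 0, 0],
  [0, 0, 0, 0],
  [0, 0, 0, 0],
  [0, 0, 0, 0],
  [0, 0, 0, 0],
  [0, 0, 0, 0],
  [0, 0, 0, 0],
  [0, 0, 0, 0],
], hand=0, newtons=45)

```text
t: 41.15
eef_pos: [0.381, -0.2041, 0.0014]
orientation: [0.0, -0.185, 0.983, 0.0]
ft_force: [-0.5, 0.8, 0.7]
opening: 0.0448
grasp_force: 45.0
```

Run:
```python
from h import *
o=st()
print(to(*rk(-146,-28.5),66,-177))
```

```text
t41.15 pos [ 381.  -204.1    1.4] yaw -158.7 F [-0.5  0.8  0.7] op 44.8 gf 45.0 q1 0.47 q7 1.21
[-151.4, 95.7, -64.6, 0.319]
```

jog_arm([
  [0, 0, -15, 0],
  [0, 0, -40, 0],
  [-20, 15, -70, 0.05],
  [-50, 35, -75, 0.12],
  [-85, 55, -75, 0.2],
  [-120, 75, -75, 0.27],
  [-145, 90, -68, 0.319],
  [-151, 95.7, -65, 0.319],
])

```text
t: 42.15
eef_pos: [0.4879, -0.0585, 0.0662]
orientation: [0.0, -0.027, 1.0, 0.0]
ft_force: [-0.2, -1.1, -0.3]
opening: 0.0448
grasp_force: 45.0
```

jog_arm([
  [0, 0, 0, 0],
  [0, 0, 0, 0],
  [0, 0, 0, 0],
  [0, 0, 0, 0],
  [0, 0, 0, 0],
  [0, 0, 0, 0],
  [0, 0, 0, 0],
  [0, 0, 0, 0],
])

```text
t: 43.15
eef_pos: [0.487, -0.0601, 0.0664]
orientation: [0.0, -0.026, 1.0, -0.0]
ft_force: [-0.5, 0.5, -1.2]
opening: 0.0455
grasp_force: 45.0
```

Run:
```python
from h import *
held(72.5); print(to(*rk(-144,-28.5),66,-177))
```

```text
t43.15 pos [487.  -60.1  66.4] yaw -177.0 F [-0.5  0.5 -1.2] op 45.5 gf 45.0 q1 0.32 q7 0.97
10 z 71.6 ymid -0.9 w 32.1
20 z 71.9 ymid 0.2 w 33.9
30 z 72.4 ymid 0.4 w 33.8
40 z 72.4 ymid 0.7 w 33.8
50 z 72.0 ymid 1.0 w 33.4
60 z 71.7 ymid 1.3 w 33.5
[-2.4, 0.0, 0.4, 0.0]
```

jog_arm([
  [-2, 0, 0.3, 0],
  [-6, 0, 0.3, 0],
  [-11, 0, 0.3, 0],
  [-16, 0, 0.3, 0],
  [-21, 0, 0.3, 0],
  [-26, 0, 0.3, 0],
  [-30, 0, 0.3, 0],
  [-33, 0, 0.3, 0],
])

```text
t: 44.2
eef_pos: [0.5202, -0.0584, 0.0661]
orientation: [0.0, -0.026, 1.0, -0.0]
ft_force: [0.3, 0.1, -1.0]
opening: 0.0453
grasp_force: 45.0
```

Run:
```python
from h import *
st(); print(to(*rk(-64,-28.5),66,-177))
```

```text
t44.20 pos [520.2 -58.4  66.1] yaw -177.0 F [ 0.3  0.1 -1. ] op 45.3 gf 45.0 q1 0.33 q7 1.00
[-49.2, 0.2, 0.1, -0.0]
```

jog_arm([
  [-7, 0, 0, 0],
  [-14, 0, 0, 0],
  [-21, 0, 0, 0],
  [-28, 0, 0, 0],
  [-35, 0, 0, 0],
  [-42, 0, 0, 0],
  [-47, 0, 0, 0],
  [-49, 0, 0, 0],
])

```text
t: 45.2
eef_pos: [0.5692, -0.0558, 0.0661]
orientation: [0.0, -0.026, 1.0, 0.0]
ft_force: [-0.1, 0.2, -0.8]
opening: 0.0453
grasp_force: 45.0
```

jog_arm([
  [0, 0, 0, 0],
  [0, 0, 0, 0],
  [0, 0, 0, 0],
  [0, 0, 0, 0],
  [12, 0, 0, 0],
  [26, 0, 0, 0],
  [40, 0, 0, 0],
  [48, 0, 0, 0],
], hand=0.65)

```text
t: 46.2
eef_pos: [0.5196, -0.0586, 0.0663]
orientation: [-0.0, -0.026, 1.0, -0.0]
ft_force: [0.3, 0.1, 0.9]
opening: 0.0604
grasp_force: 0.0
```

jog_arm([
  [0, 0, 0, 0],
  [0, 0, 0, 0],
  [0, 0, 0, 0],
  [0, 0, 0, 0],
  [0, 0, 0, 0],
  [0, 0, 0, 0],
  [-3, 0, 0, 0],
  [-6, 0, 0, 0],
], hand=0)

```text
t: 47.2
eef_pos: [0.5273, -0.058, 0.0662]
orientation: [0.0, -0.026, 1.0, 0.0]
ft_force: [-0.3, -0.1, -0.5]
opening: 0.0008
grasp_force: 0.0
```

jog_arm([
  [-7, 0, 0, 0],
  [-14, 0, 0, 0],
  [-21, 0, 0, 0],
  [-28, 0, 0, 0],
  [-34, 0, 0, 0],
  [-39, 0, 0, 0],
  [-43, 0, 0, 0],
  [-45, 0, 0, 0],
])

```text
t: 48.2
eef_pos: [0.572, -0.0557, 0.0661]
orientation: [-0.0, -0.026, 1.0, -0.0]
ft_force: [-4.6, 0.2, 3.0]
opening: 0.0008
grasp_force: 2.5
```

jog_arm([
  [-1, 0, 0, 0],
  [-2, 0, 0, 0],
  [-3, 0, 0, 0],
  [-4, 0, 0, 0],
  [-4, 0, 0, 0],
  [-4, 0, 0, 0],
  [-4, 0, 0, 0],
  [-4, 0, 0, 0],
])

```text
t: 49.2
eef_pos: [0.5721, -0.0558, 0.0659]
orientation: [-0.003, -0.026, 1.0, -0.001]
ft_force: [-11.4, 0.7, 8.8]
opening: 0.0002
grasp_force: 6.1
```

Run:
```python
from h import *
st()
```

```text
t49.20 pos [572.1 -55.8  65.9] yaw -177.0 F [-11.4   0.7   8.8] op 0.2 gf 6.1 q1 0.33 q7 1.04
```

jog_arm([
  [15, 0, 0, 0],
  [40, -10, -20, 0],
  [60, -50, -60, 0],
  [60, -95, -90, 0],
  [60, -140, -100, 0],
  [60, -185, -100, 0],
  [60, -225, -100, 0],
  [60, -235, -100, 0],
], hand=0.6)

```text
t: 50.2
eef_pos: [0.5276, -0.2965, 0.1658]
orientation: [0.0, -0.024, 1.0, -0.001]
ft_force: [-0.7, -0.1, -1.2]
opening: 0.0558
grasp_force: 0.0
```

Run:
```python
from h import *
st()
f=load("top"); g=load("scene"); P=cloud(f)*1000
a=np.deg2rad(-RY); R=np.array([[np.cos(a),-np.sin(a)],[np.sin(a),np.cos(a)]])
p=(P[...,:2]-RC)@R.T; Z=P[...,2]
k=(p[...,0]>-95)&(p[...,0]<-40)&(abs(p[...,1])<58)
for y in (-45,-28,-12,12,28,45):
    b=k&(abs(p[...,1]-y)<6)&(Z>12)
    print(y,"foremost x of z>12: %.1f"%np.sort(p[...,0][b])[:3].mean(), [(round(float(p[i][0])),round(float(Z[i]))) for i in map(tuple,np.argwhere(b)[-4:])])
for o in mods(f,20)+mods(g,20):print(o)
cv2.imwrite("pics/p6.png",cv2.resize(f["frame"][110:185,305:400],(760,600),interpolation=2))
```

```text
t50.20 pos [ 527.6 -296.5  165.8] yaw -177.2 F [-0.7 -0.1 -1.2] op 55.8 gf 0.0 q1 0.84 q7 1.57
-45 foremost x of z>12: -51.8 [(-51, 37), (-50, 32), (-52, 20), (-51, 12)]
-28 foremost x of z>12: -52.5 [(-51, 21), (-52, 22), (-51, 14), (-52, 21)]
-12 foremost x of z>12: -51.9 [(-50, 16), (-51, 23), (-51, 19), (-51, 19)]
12 foremost x of z>12: -52.3 [(-50, 19), (-51, 22), (-51, 23), (-50, 18)]
28 foremost x of z>12: -52.1 [(-50, 22), (-51, 28), (-52, 32), (-52, 13)]
45 foremost x of z>12: -52.1 [(-50, 22), (-49, 18), (-52, 19), (-52, 15)]
{'px': array([149., 167.]), 'xy': (539.9, 607.0), 'z': np.float64(66.7), 'size': (61, 15), 'ang': -74.3}
{'px': array([361.,  97.]), 'xy': (791.2, -57.1), 'z': np.float64(40.8), 'size': (49, 49), 'ang': -78.9}
{'px': array([176., 253.]), 'xy': (792.0, -54.2), 'z': np.float64(41.1), 'size': (51, 51), 'ang': -78.6}
```

View pics/p6.png

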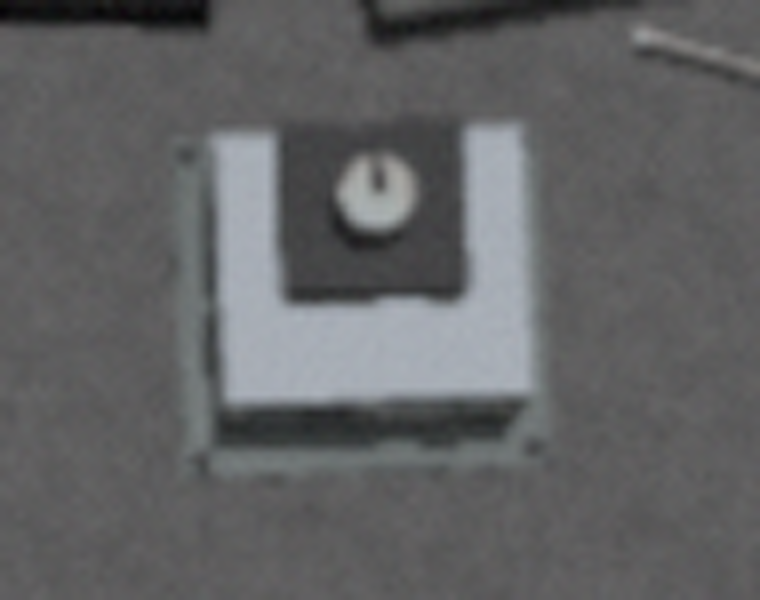

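All the module faces lie within 1 mm of the rack front, and no green is left on the bench. Now the knob, at crop (376,195), with its line pointing to the rack's +x.

Run:
```python
from h import *
f=grab_frame("top"); print(ray(f,305+376/8,110+193/8,.131)*1000, rk(19.5,0))
g=grab_frame("scene"); P=cloud(f)*1000; 
for h in (f,g):
    P=cloud(h)*1000; k=(P[...,2]>126)&(P[...,2]<136)&(abs(P[...,0]-651)<25)&(abs(P[...,1]+23)<25); q=P[k]; print(k.sum(),q.mean(0),(q.max(0)+q.min(0))/2)
st(); print(to(*rk(19.5,0),160,-177))
```

```text
[649.8719319  -24.81087229 131.        ] (np.float64(651.1732759277143), np.float64(-22.879448853262595))
64 [651.38466617 -22.78081006 130.36639624] [651.86666689 -23.31894394 130.94662282]
89 [652.56750408 -19.03296558 129.62567944] [651.95193887 -19.15361454 130.50840665]
t50.40 pos [ 528.4 -291.9  166.2] yaw -176.9 F [-0.1  1.  -0.7] op 55.9 gf 0.0 q1 0.83 q7 1.57
[-137.0, 262.1, 6.2, 0.001]
```

jog_arm([
  [-20, 40, 0, 0],
  [-40, 80, 0, 0],
  [-60, 120, 2, 0],
  [-80, 160, 4, 0],
  [-102, 200, 6, 0],
  [-120, 235, 6, 0],
  [-135, 258, 6, 0],
  [-137, 262, 6, 0],
])

```text
t: 51.4
eef_pos: [0.6515, -0.0202, 0.1604]
orientation: [0.0, -0.029, 1.0, 0.001]
ft_force: [0.2, -0.1, -0.4]
opening: 0.0556
grasp_force: 0.0
```

jog_arm([
  [0, 0, 0, 0],
  [0, 0, 0, 0],
  [0, 0, 0, 0],
  [0, 0, 5, 0],
  [0, 0, 10, 0],
  [0, 0, 10, 0],
  [0, 0, 10, 0],
  [0, 0, 10, 0],
])

```text
t: 52.4
eef_pos: [0.6515, -0.0244, 0.1502]
orientation: [0.0, -0.026, 1.0, 0.0]
ft_force: [0.2, -0.3, -0.1]
opening: 0.0558
grasp_force: 0.0
```

Run:
```python
from h import *
st(); print(to(*rk(19.5,0),105.5,-177))
```

```text
t52.40 pos [651.5 -24.4 150.2] yaw -177.0 F [ 0.2 -0.3 -0.1] op 55.8 gf 0.0 q1 0.33 q7 1.12
[0.2, 1.6, 44.7, -0.0]
```

jog_arm([
  [0, 1.6, 8, 0],
  [0, 1.6, 16, 0],
  [0, 1.6, 24, 0],
  [0, 1.6, 32, 0],
  [0, 1.6, 39, 0],
  [0, 1.6, 43, 0],
  [0, 1.6, 44.5, 0],
  [0, 1.6, 44.5, 0],
])

```text
t: 53.4
eef_pos: [0.6514, -0.0229, 0.1057]
orientation: [0.0, -0.026, 1.0, -0.0]
ft_force: [-0.3, 0.1, -0.3]
opening: 0.0555
grasp_force: 0.0
```

jog_arm([
  [0, 0, 0, 0],
  [0, 0, 0, 0],
  [0, 0, 0, 0],
  [0, 0, 0, 0],
  [0, 0, 0, 0],
  [0, 0, 0, 0],
  [0, 0, 0, 0],
  [0, 0, 0, 0],
], hand=0, newtons=55)

```text
t: 54.4
eef_pos: [0.6514, -0.0228, 0.1058]
orientation: [0.0, -0.026, 1.0, 0.0]
ft_force: [-0.8, 0.3, 3.5]
opening: 0.029
grasp_force: 55.0
```

Run:
```python
from h import *
st()
```

```text
t54.40 pos [651.4 -22.8 105.8] yaw -177.0 F [-0.8  0.3  3.5] op 29.0 gf 55.0 q1 0.30 q7 1.08
```

jog_arm([
  [0, 0, -3, 0],
  [0, 0, -6, 0],
  [0, 0, -9, 0],
  [0, 0, -12, 0],
  [0, 0, -14, 0],
  [0, 0, -15, 0],
  [0, 0, -15, 0],
  [0, 0, -15, 0],
])

```text
t: 55.4
eef_pos: [0.6512, -0.0228, 0.1206]
orientation: [-0.0, -0.026, 1.0, 0.0]
ft_force: [3.2, 3.2, -9.5]
opening: 0.029
grasp_force: 55.0
```

Run:
```python
from h import *
st()
f=grab_frame("top"); g=grab_frame("scene")
for h in (f,g):
    P=cloud(h)*1000; k=(P[...,2]>126)&(P[...,2]<150)&(abs(P[...,0]-651)<12)&(abs(P[...,1]+23)<12); print(k.sum(),np.median(P[k],0) if k.any() else 0)
```

```text
t55.40 pos [651.2 -22.8 120.6] yaw -177.0 F [ 3.2  3.2 -9.5] op 29.0 gf 55.0 q1 0.31 q7 1.09
2 [644.60560886 -16.70437519 142.96310605]
29 [658.62257287 -23.83198326 144.506597  ]
```

Knob lifted 14.8 mm against a 9.5 N spring. Turning clockwise, which is +z about the tool.

jog_arm([
  [0, 0, 0, 0.14],
  [0, 0, 0, 0.28],
  [0, 0, 0, 0.42],
  [0, 0, 0, 0.56],
  [0, 0, 0, 0.7],
  [0, 0, 0, 0.84],
  [0, 0, 0, 0.98],
  [0, 0, 0, 1.0],
])

```text
t: 56.5
eef_pos: [0.6515, -0.0224, 0.1208]
orientation: [0.0, 0.456, 0.89, 0.0]
ft_force: [3.0, 2.1, -9.5]
opening: 0.0293
grasp_force: 55.0
```

Run:
```python
from h import *
print(st()["moment"])
```

```text
t56.50 pos [651.5 -22.4 120.8] yaw 125.7 F [ 3.   2.1 -9.5] op 29.3 gf 55.0 q1 0.14 q7 0.31
[ 0.68610028 -0.74918779 -0.0188995 ]
```

jog_arm([
  [0, 0, 0, 0.14],
  [0, 0, 0, 0.28],
  [0, 0, 0, 0.42],
  [0, 0, 0, 0.56],
  [0, 0, 0, 0.7],
  [0, 0, 0, 0.84],
  [0, 0, 0, 0.98],
  [0, 0, 0, 1.1],
])

```text
t: 57.5
eef_pos: [0.652, -0.0224, 0.1208]
orientation: [0.0, 0.854, 0.52, 0.001]
ft_force: [4.8, 2.9, -9.1]
opening: 0.0291
grasp_force: 55.0
```

Run:
```python
from h import *
print(st()["moment"])
```

```text
t57.50 pos [652.  -22.4 120.8] yaw 62.6 F [ 4.8  2.9 -9.1] op 29.1 gf 55.0 q1 -0.06 q7 -0.51
[ 0.49544215 -0.90850323  0.03003932]
```

Turned about 2.09 rad so far. I'll go on towards the stop and watch the moment.

jog_arm([
  [0, 0, 0, 0.1],
  [0, 0, 0, 0.2],
  [0, 0, 0, 0.3],
  [0, 0, 0, 0.4],
  [0, 0, 0, 0.5],
  [0, 0, 0, 0.58],
  [0, 0, 0, 0.65],
  [0, 0, 0, 0.65],
])

```text
t: 58.5
eef_pos: [0.6522, -0.0226, 0.1208]
orientation: [0.0, 0.975, 0.221, 0.001]
ft_force: [4.6, 0.8, -8.7]
opening: 0.0295
grasp_force: 55.0
```

Run:
```python
from h import *
print(st()["moment"])
```

```text
t58.50 pos [652.2 -22.6 120.8] yaw 25.6 F [ 4.6  0.8 -8.7] op 29.5 gf 55.0 q1 -0.18 q7 -0.99
[ 0.25562242 -1.08740157  0.00152683]
```

jog_arm([
  [0, 0, 0, 0.04],
  [0, 0, 0, 0.08],
  [0, 0, 0, 0.12],
  [0, 0, 0, 0.16],
  [0, 0, 0, 0.2],
  [0, 0, 0, 0.22],
  [0, 0, 0, 0.22],
  [0, 0, 0, 0.22],
])

```text
t: 59.5
eef_pos: [0.6523, -0.0226, 0.1212]
orientation: [0.0, 0.993, 0.114, 0.001]
ft_force: [5.9, 1.1, -5.2]
opening: 0.0292
grasp_force: 55.0
```

Run:
```python
from h import *
print(st()["moment"])
```

```text
t59.50 pos [652.3 -22.6 121.2] yaw 13.1 F [ 5.9  1.1 -5.2] op 29.2 gf 55.0 q1 -0.22 q7 -1.15
[ 0.09635523 -0.99876687  1.20109243]
```

The moment reached 1.2 N m, so it's at the stop. I'll lower gently onto the thread, open, rise and look.

jog_arm([
  [0, 0, 2, 0],
  [0, 0, 4, 0],
  [0, 0, 5, 0],
  [0, 0, 5, 0],
  [0, 0, 5, 0],
  [0, 0, 5, 0],
  [0, 0, 5, 0],
  [0, 0, 5, 0],
])

```text
t: 60.5
eef_pos: [0.6523, -0.0228, 0.1187]
orientation: [-0.0, 0.994, 0.113, 0.002]
ft_force: [-1.1, 2.7, 21.0]
opening: 0.0291
grasp_force: 55.0
```

jog_arm([
  [0, 0, 0, 0],
  [0, 0, 0, 0],
  [0, 0, 0, 0],
  [0, 0, 0, 0],
  [0, 0, 0, 0],
  [0, 0, -10, 0],
  [0, 0, -30, 0],
  [0, 0, -60, 0],
], hand=0.6)

```text
t: 61.5
eef_pos: [0.6509, -0.0229, 0.1762]
orientation: [0.0, 0.994, 0.112, -0.001]
ft_force: [-0.0, 0.6, 0.6]
opening: 0.0559
grasp_force: 0.0
```

jog_arm([
  [30, 0, 0, 0],
  [20, -30, 0, 0],
  [0, -70, 0, 0],
  [-20, -110, 0, 0],
  [-40, -150, 0, 0],
  [-60, -190, 0, 0],
  [-80, -225, 0, 0],
  [-80, -230, 0, 0],
])

```text
t: 62.5
eef_pos: [0.5204, 0.1861, 0.1762]
orientation: [-0.001, 0.994, 0.114, -0.0]
ft_force: [-0.4, -0.2, 0.1]
opening: 0.056
grasp_force: 0.0
```

Run:
```python
from h import *
st()
f=grab_frame("top"); g=grab_frame("scene")
for h in (f,g):
    P=cloud(h)*1000; k=(P[...,2]>120)&(P[...,2]<150)&(abs(P[...,0]-651)<20)&(abs(P[...,1]+23)<20); print(k.sum(),np.median(P[k],0) if k.any() else 0)
cv2.imwrite("pics/p7.png",np.hstack([cv2.resize(f["frame"][110:170,320:380],(400,400),interpolation=2),cv2.resize(g["frame"][190:250,205:265],(400,400),interpolation=2)]))
```

```text
t62.50 pos [520.4 186.1 176.2] yaw 13.1 F [-0.4 -0.2  0.1] op 56.0 gf 0.0 q1 -0.67 q7 -1.54
87 [651.86282571 -21.58668102 137.88486447]
148 [654.47749797 -13.7034474  136.82436998]
```

View pics/p7.png

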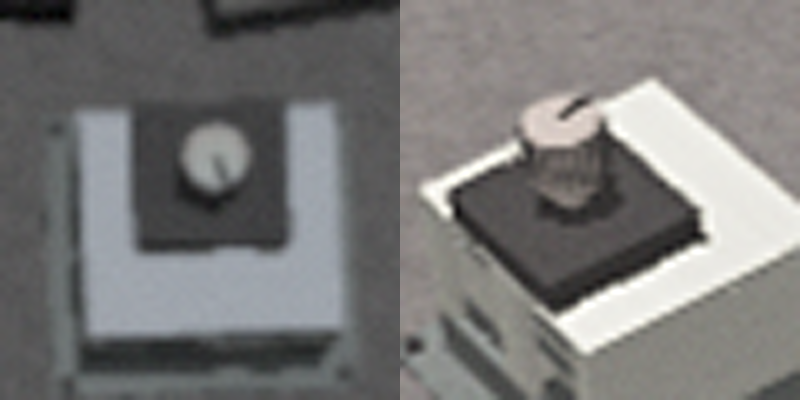

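The knob stays up, with its top at about 138 mm against 131 mm before. Its line now points back and to the right, in the top crop from (215,158) to (228,182). I'll measure that angle.

Run:
```python
from h import *
for n in("top","scene"):
    f=grab_frame(n); P=cloud(f)*1000
    k=((P[...,2]>134)&(P[...,2]<143)&(abs(P[...,0]-652)<22)&(abs(P[...,1]+20)<22)).astype(np.uint8)
    c=max(cv2.findContours(k,0,1)[0],key=cv2.contourArea); k[:]=0; cv2.drawContours(k,[c],-1,1,-1); k=cv2.erode(k,np.ones((3,3)))
    v,u=np.nonzero(k); g=f["frame"].min(2)[v,u].astype(float); w=np.clip(np.percentile(g,60)-g-25,0,None)
    W=np.array([ray(f,a,b,.1395)[:2] for a,b in zip(u,v)])*1000; ctr=(W.max(0)+W.min(0))/2
    d=(W*w[:,None]).sum(0)/w.sum()-ctr
    q=W-(W*w[:,None]).sum(0)/w.sum(); C=(q*w[:,None]).T@q; e=np.linalg.eigh(C)[1][:,1]; e*=np.sign(e@d)
    print(n,[round(float((-np.degrees(np.arctan2(x[1],x[0]))+RY)%360),1) for x in(d,e)])
```

```text
top [157.3, 148.8]
scene [195.8, 112.8]
```

The angle is about 155 ± 10° against the 160° stop, which is too loose. I'll regrip and drive once more to make sure of the stop.

Run:
```python
from h import *
st(); print(to(*rk(19.5,0),176,60))
```

```text
t62.70 pos [523.2 182.8 176.1] yaw 12.8 F [-0.8 -0.1  0.2] op 56.0 gf 0.0 q1 -0.67 q7 -1.54
[79.4, 228.8, 0.1, -0.824]
```

jog_arm([
  [10, 30, 0, -0.1],
  [20, 60, 0, -0.2],
  [30, 95, 0, -0.3],
  [40, 130, 0, -0.4],
  [50, 165, 0, -0.5],
  [62, 195, 0, -0.6],
  [75, 220, 0, -0.7],
  [79.4, 228.8, 0, -0.824],
])

```text
t: 63.7
eef_pos: [0.6517, -0.0261, 0.1755]
orientation: [0.001, 0.866, 0.5, -0.0]
ft_force: [-0.3, 0.7, -0.2]
opening: 0.056
grasp_force: 0.0
```

jog_arm([
  [0, 0, 0, 0],
  [0, 0, 0, 0],
  [0, 0, 0, 0],
  [0, 0, 0, 0],
  [0, 0, 5, 0],
  [0, 0, 10, 0],
  [0, 0, 10, 0],
  [0, 0, 10, 0],
])

```text
t: 64.7
eef_pos: [0.6504, -0.0219, 0.1655]
orientation: [-0.0, 0.866, 0.5, -0.0]
ft_force: [0.7, 0.3, 0.3]
opening: 0.0557
grasp_force: 0.0
```

Run:
```python
from h import *
st(); print(to(*rk(19.5,0),115,60))
```

```text
t64.70 pos [650.4 -21.9 165.5] yaw 60.0 F [0.7 0.3 0.3] op 55.7 gf 0.0 q1 -0.09 q7 -0.53
[-0.5, 1.2, 50.5, 0.001]
```

jog_arm([
  [-0.5, 1.2, 8, 0],
  [-0.5, 1.2, 17, 0],
  [-0.5, 1.2, 26, 0],
  [-0.5, 1.2, 35, 0],
  [-0.5, 1.2, 43, 0],
  [-0.5, 1.2, 48, 0],
  [-0.5, 1.2, 50, 0],
  [-0.5, 1.2, 50, 0],
])

```text
t: 65.7
eef_pos: [0.6513, -0.0229, 0.1157]
orientation: [0.0, 0.866, 0.5, 0.0]
ft_force: [-0.2, 0.9, 0.8]
opening: 0.0557
grasp_force: 0.0
```

jog_arm([
  [0, 0, 0, 0],
  [0, 0, 0, 0],
  [0, 0, 0, 0],
  [0, 0, 0, 0],
  [0, 0, 0, 0],
  [0, 0, 0, 0],
  [0, 0, 0, 0],
  [0, 0, 0, 0],
], hand=0, newtons=55)

```text
t: 66.7
eef_pos: [0.6516, -0.023, 0.1158]
orientation: [0.0, 0.866, 0.5, 0.0]
ft_force: [4.3, -1.4, 2.2]
opening: 0.0288
grasp_force: 55.0
```

jog_arm([
  [0, 0, 0, 0.02],
  [0, 0, 0, 0.04],
  [0, 0, 0, 0.06],
  [0, 0, 0, 0.08],
  [0, 0, 0, 0.1],
  [0, 0, 0, 0.1],
  [0, 0, 0, 0.1],
  [0, 0, 0, 0.1],
])

```text
t: 67.7
eef_pos: [0.6518, -0.0232, 0.1158]
orientation: [0.001, 0.89, 0.457, 0.0]
ft_force: [4.6, -2.4, 2.0]
opening: 0.0293
grasp_force: 55.0
```

Run:
```python
from h import *
print(st()["moment"])
```

```text
t67.70 pos [651.8 -23.2 115.8] yaw 54.4 F [ 4.6 -2.4  2. ] op 29.3 gf 55.0 q1 -0.11 q7 -0.60
[-0.72966043 -0.97042555  1.04421349]
```

The moment was 1.04 N m after only a small turn, so it is at the stop. Release and clear.

jog_arm([
  [0, 0, 0, 0.03],
  [0, 0, 0, 0.05],
  [0, 0, 0, 0.05],
  [0, 0, 0, 0.05],
  [0, 0, 0, 0.05],
  [0, 0, 0, 0.05],
  [0, 0, 0, 0.05],
  [0, 0, 0, 0.05],
])

```text
t: 68.7
eef_pos: [0.6523, -0.0226, 0.1159]
orientation: [0.001, 0.901, 0.434, 0.001]
ft_force: [5.7, -1.7, 1.1]
opening: 0.0291
grasp_force: 55.0
```

jog_arm([
  [0, 0, 0, 0.05],
  [0, 0, 0, 0.05],
  [0, 0, 0, 0.05],
  [0, 0, 0, 0.05],
  [0, 0, 0, 0.05],
  [0, 0, -10, 0.05],
  [0, 0, -30, 0.05],
  [0, 0, -60, 0.05],
], hand=0.6)

```text
t: 69.7
eef_pos: [0.6508, -0.0229, 0.1763]
orientation: [-0.0, 0.911, 0.411, -0.001]
ft_force: [1.3, 0.3, -0.6]
opening: 0.0558
grasp_force: 0.0
```

Run:
```python
from h import *
print(st()["moment"],to(520,190,180))
```

```text
t69.70 pos [650.8 -22.9 176.3] yaw 48.6 F [ 1.3  0.3 -0.6] op 55.8 gf 0.0 q1 -0.14 q7 -0.68
[-0.04863544  0.07435541 -0.032161  ] [73.1, -239.0, -3.7, 0.0]
```

jog_arm([
  [10, -30, -5, 0],
  [20, -65, -5, 0],
  [30, -100, -5, 0],
  [40, -135, -5, 0],
  [50, -170, -5, 0],
  [60, -205, -5, 0],
  [70, -230, -5, 0],
  [73, -239, -5, 0],
])

```text
t: 70.7
eef_pos: [0.5198, 0.1915, 0.1813]
orientation: [-0.0, 0.911, 0.412, 0.0]
ft_force: [0.4, 0.4, 0.6]
opening: 0.0559
grasp_force: 0.0
```

Run:
```python
from h import *
f=grab_frame("top");g=grab_frame("scene"); P=cloud(f)*1000
a=np.deg2rad(-RY); R=np.array([[np.cos(a),-np.sin(a)],[np.sin(a),np.cos(a)]]); p=(P[...,:2]-RC)@R.T; Z=P[...,2]
for y in (-28,28):
    b=(p[...,0]>-95)&(p[...,0]<-40)&(abs(p[...,1]-y)<22)&(Z>12); print(y,np.sort(p[...,0][b])[:3])
cv2.imwrite("pics/p8.png",np.hstack([cv2.resize(f["frame"][110:170,320:380],(300,300),interpolation=2),cv2.resize(g["frame"],(480,300))]))
```

```text
-28 [-54.33108269 -53.33145193 -52.99807689]
28 [-53.03949134 -52.52663052 -52.4464523 ]
```

View pics/p8.png

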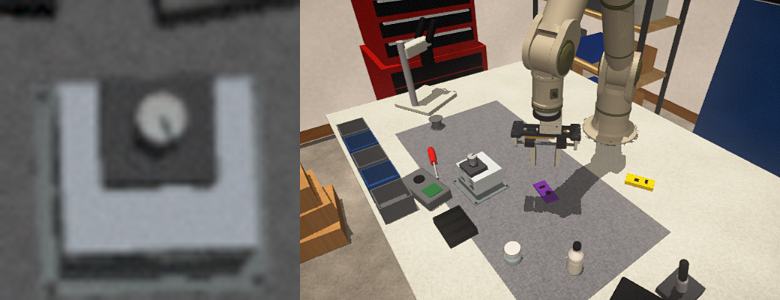

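The knob is up with its line at about (166,125), the same as before the second drive. The modules are flush, the bottle stands at (575,260), and the arm is clear of everything. Handing in.

```bash
python3 -c "
from bench import *
print(finish_job())"
```

```text
the job is handed in; nothing more can be done
None
```

I handed the job in at about 71 s: one thick and three thin modules slid home flush in matching slots, the clamp screw pulled up and turned clockwise to its stop (it stays up), and the flux bottle still standing; the hand-in returned no verdict.

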